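Pack a service tote in two layers and stack the tray on its bails

ROBOT

A 7-joint arm with a two-finger parallel gripper is mounted at the origin on the work surface. World frame = base frame: x ahead of the robot, y to its left, z up, the work surface at z = 0. Lengths are in m, angles in rad, forces in N, time in s.
With the tool pointing down it reaches from about 0.4 to 0.9 m from the base axis. Payload 5.5 kg.
Tool frame: the origin (TCP) lies midway between the tips of the shut fingers; the grasp point (between the pads) lies 19 mm behind it (env.grip_depth is the distance from the TCP to the grasp point, in m); z points along the fingers, y is the direction in which the jaws open and shut (so a half turn about z gives the same grasp; the last joint's range is limited). The gripper opens to 85 mm and grips with 20 to 120 N. Pads are 22 mm wide; open, the fingers measure 114 mm over their backs; the gripper's body (76 mm by 85 mm) begins 54 mm behind the grasp point. The pads swing forward as they close: fully open they stand 13 mm farther back than shut.
Start: joints at [1.373, 0.501, -0.427, 1.55, 0.221, 1.138, -0.21], TCP at [0.289, -0.582, 0.231] pointing down, gripper open.
Joint ranges: [-2.88, 2.88], [-0.31, 2.03], [-1.54, 1.56], [0.2, 2.42], [-1.41, 4.55], [0.19, 2.02], [-2.57, 2.57]. Speed limits (rad/s): [2.57, 2.57, 3.14, 3.14, 3.14, 3.14, 3.14].

INTERFACE

Orientations are given as a unit quaternion [w, x, y, z].
In Python, from rig import readout, grab_frame, camera_info, finish_job, env gives the robot as it stands. The module is installed in compiled form; this text tells all that it offers.
- The arm moves only by the tool move_arm, never from a script. Its argument "commands" is a list of rows, each a list of 7 numbers: the closure, from 0 (fully open) to 1 (shut), then the shift along the tool's x, y, z in mm, then the turn, a rotation vector about the tool's x, y, z in rad. A call has 1 to 8 rows; each row is the pose to reach, as a shift and turn from the pose commanded when the call began, along the tool's axes at that moment; what a row does not reach only later rows make up. A row lasts 1/12 s, in which the tool goes at most 41.7 mm and 7.16 degrees, less where a joint would pass 70% of its speed; a pose out of reach is approached as far as the arm can. A call with a gripper value outside its range is refused whole. The fingers move at their own pace and stop on an object; the grip force is fixed at half the most. Time passes only in rows, so rows that repeat a pose let the fingers close. It gives the time, the measured TCP pose, the force and the opening at its end, in the units of the state.
- readout.get_state(): the state, without advancing time (a new reading comes with each control period).
- grab_frame(name): name is "scene" or "top"; returns (picture, depth): 400x640x3 uint8, blue, green, red; 400x640 float32, m along the optical axis (not along the pixel's ray), 0 where there is no reading.
- camera_info(name): a dict with "fx", "fy", "cx", "cy" (pixels), "view" (4x4, takes a point from world to camera coordinates). Camera axes: x right, y down, z forward; pixel columns grow to the right and rows downward; lengths in m; the calibration is good to about 2 mm. A picture is of the moment at which its call begins. camera_info takes no time and is no camera call.
- finish_job(): hands the job in, once; it reports no verdict.
The state is a dict: "time": time; "joint_positions": joint angles; "qvel": joint speeds; "effort": joint torques, N m; "tcp_pos": TCP position; "tcp_rot": TCP orientation; "force": force on the tool from outside, world axes, zero at the start; "wrist_torque": the same for the moment, N m; "width": opening from 0.0 (shut) to 1.0 (fully open).
Only numpy, scipy, OpenCV 4.12 (cv2) and the standard library are available. Lean on these libraries where they do the work, as an engineer would, in place of code of your own. Each camera call takes 0.05 s, during which the arm holds its last target. There are 200 camera calls.

TASK

The modules taken out of the laser console must be packed for return: swing both wire bails of the tote fully out, stand every power module (the ones with a grip fin) upright on the tote's floor, lay the separator sheet level over them on the tote's ledges with its ridge up, and set every control module (the low plain blocks) upright on the sheet. Then swing both bails fully in over the opening and stack the accessory tray upright, centred and square with the tote, on the bails. Leave the multimeter, tape and bottle where they are.

Things in the scene. Friction and masses are not known exactly. Their poses are not given: they have to be found in the camera images.
- tote: Open grey bail-arm tote standing firmly on the table (it does not move). Outside 160 mm along its own x, 240 mm along its own y, rim 108 mm high; walls 5 mm, so the inside is 150 x 230 mm; floor 5 mm thick. Origin: centre of its underside on the table; z up. Inside, along each short end (y = +-101 to +-115 mm), a ledge 14 mm wide whose top is 58 mm above the table carries the separator sheet.
- bail_left (a joint): Angle of the steel wire bail at the tote's +y end, a U of 8 mm round wire hinged on the tote's x direction at tote y = +108 mm, z = 115 mm, arms 52 mm long. 0 rad: fully in, lying level over the opening (bar at tote y = +56 mm, z = 115 mm); 1.57: straight up; 3.1 (its stop): fully out, level beyond the end wall (bar at tote y = +160 mm). Swings freely by hand and stays wherever it is left (about 1 N at the bar).
- bar_left (a point): Middle of the straight cross bar (8 mm round, 153 mm long, along the tote's x) of the bail at the tote's +y end.
- bail_right (a joint): Angle of the steel wire bail at the tote's -y end, a U of 8 mm round wire hinged on the tote's x direction at tote y = -108 mm, z = 115 mm, arms 52 mm long. 0 rad: fully in, lying level over the opening (bar at tote y = -56 mm, z = 115 mm); 1.57: straight up; 3.1 (its stop): fully out, level beyond the end wall (bar at tote y = -160 mm). Swings freely by hand and stays wherever it is left (about 1 N at the bar).
- bar_right (a point): Middle of the straight cross bar (8 mm round, 153 mm long, along the tote's x) of the bail at the tote's -y end.
- power0_c (a point): Power module (two or three are there): aluminium body 90 (its x) x 44 (its y) x 22 mm high with a black grip fin 60 (x) x 14 (y) mm rising from its middle to 50 mm above the underside; 0.2 kg. Point: centre, 25 mm above its underside; z up when it stands upright.
- power1_c (a point): Power module (two or three are there): aluminium body 90 (its x) x 44 (its y) x 22 mm high with a black grip fin 60 (x) x 14 (y) mm rising from its middle to 50 mm above the underside; 0.2 kg. Point: centre, 25 mm above its underside; z up when it stands upright.
- power2_c (a point): Power module (two or three are there): aluminium body 90 (its x) x 44 (its y) x 22 mm high with a black grip fin 60 (x) x 14 (y) mm rising from its middle to 50 mm above the underside; 0.2 kg. Point: centre, 25 mm above its underside; z up when it stands upright.
- control0_c (a point): Control module (one or two are there): plain low grey block 80 (its x) x 36 (its y) x 30 mm high, no fin; 0.13 kg. Point: its centre, 15 mm above its underside; z up when upright.
- control1_c (a point): Control module (one or two are there): plain low grey block 80 (its x) x 36 (its y) x 30 mm high, no fin; 0.13 kg. Point: its centre, 15 mm above its underside; z up when upright.
- sheet_c (a point): Separator sheet: stiff white plate 140 (its x) x 220 (its y) x 5 mm with a grip ridge 56 (x) x 12 (y) mm standing up in the middle, top 37 mm above the underside; 0.16 kg. Point: centre, 18.5 mm above its underside (in the ridge).
- tray_c (a point): Accessory tray: open white box 130 (its x) x 190 (its y) x 45 mm with a wall across the middle that carries a black grip bar 80 (x) x 16 (y) mm, from 64 to 95 mm above the underside; flat underside; 0.35 kg; its contents are fixed in it. Point: centre, 47.5 mm above the underside.
- meter: Bystander, to be left alone: multimeter, orange block 145 x 72 x 34 mm.
- tape: Bystander, to be left alone: roll of tape, 90 mm across, 24 mm high.
- cleaner: Bystander, to be left alone: white bottle 56 mm across, 130 mm high.
Mind the look-alikes: they are no part of the job. Leave any red or yellow look-alike of the part that bears power2_c alone.

How it is judged:
On the way, in this order (a step that is already met when the one before it is completed fails the run):
1. both bails swung out (value of joint each of bail_left, bail_right above 2.7 rad), for 0.2 s.
2. every power module stands on the tote's floor, bails still out (x of power0_c in the frame of tote between -0.06 and 0.06 m and y of power0_c in the frame of tote between -0.105 and 0.105 m and z of power0_c in the frame of tote between 0.024 and 0.036 m and angle between each of power0_c, power1_c, power2_c's own z axis and vertical below 0.15 rad and x of power1_c in the frame of tote between -0.06 and 0.06 m and y of power1_c in the frame of tote between -0.105 and 0.105 m and z of power1_c in the frame of tote between 0.024 and 0.036 m and x of power2_c in the frame of tote between -0.06 and 0.06 m and y of power2_c in the frame of tote between -0.105 and 0.105 m and z of power2_c in the frame of tote between 0.024 and 0.036 m and value of joint each of bail_left, bail_right above 2.5 rad), for 0.2 s.
3. the separator sheet lies level on the ledges over the power modules (x of power0_c in the frame of tote between -0.06 and 0.06 m and y of power0_c in the frame of tote between -0.105 and 0.105 m and z of power0_c in the frame of tote between 0.024 and 0.036 m and angle between each of power0_c, power1_c, power2_c's own z axis and vertical below 0.15 rad and x of power1_c in the frame of tote between -0.06 and 0.06 m and y of power1_c in the frame of tote between -0.105 and 0.105 m and z of power1_c in the frame of tote between 0.024 and 0.036 m and x of power2_c in the frame of tote between -0.06 and 0.06 m and y of power2_c in the frame of tote between -0.105 and 0.105 m and z of power2_c in the frame of tote between 0.024 and 0.036 m and x of sheet_c in the frame of tote between -0.012 and 0.012 m and y of sheet_c in the frame of tote between -0.012 and 0.012 m and z of sheet_c in the frame of tote between 0.0725 and 0.0805 m and angle between sheet_c's own z axis and vertical below 0.05 rad), for 0.2 s.
4. every control module stands on the sheet (all of step 3 and x of control0_c in the frame of tote between -0.065 and 0.065 m and y of control0_c in the frame of tote between -0.105 and 0.105 m and z of control0_c in the frame of tote between 0.072 and 0.084 m and angle between each of control0_c, control1_c's own z axis and vertical below 0.15 rad and x of control1_c in the frame of tote between -0.065 and 0.065 m and y of control1_c in the frame of tote between -0.105 and 0.105 m and z of control1_c in the frame of tote between 0.072 and 0.084 m), for 0.2 s.
5. both bails swung in over the load (all of step 4 and value of joint each of bail_left, bail_right below 0.15 rad), for 0.2 s.
At the end, for the whole second after the job is handed in: All power modules upright on the tote floor; sheet level on the ledges (4 mm); all control modules upright on the sheet (0.15 rad); both bails below 0.15 rad; tray level on the bails, centre within 25 mm of the tote's and square within 0.15 rad (all of step 5 and horizontal distance between tray_c and tote below 0.025 m and angle between the y axis of tray_c and the y axis of tote, either way round below 0.15 rad and angle between tray_c's own z axis and vertical below 0.05 rad and z of tray_c in the frame of tote between 0.1605 and 0.1725 m); the robot touches nothing.
It fails at once if a bystander (multimeter, tape, bottle) is moved by more than 50 mm (distance of any of meter, tape, cleaner from where it was at the start of the episode above 0.05 m).
Of power0, power1, power2 only 2 to 3 are there at a start; the rules pass over those that are not, and their reading is None.
Of control0, control1 only 1 to 2 are there at a start; the rules pass over those that are not, and their reading is None.
At some moment in a run one of power0, power1, power2 may be knocked a few centimetres aside while the robot is not near it.
Once in a run the grip may slacken for a moment while it holds something.
It also fails if it takes over 208 s, if anything falls off the work surface, if the arm or the gripper's body presses on something with over 40 N, if the wrist force passes 120 N, or if a joint passes its speed limit or range.

## Working session

There is one attempt and no reset: what is moved stays moved. The work goes in short steps, Python scripts to look and compute and a tool call to move; the robot and the scene stay as the last step left them, time stands still between calls to the robot, and variables do not carry over. Pictures are saved under pics/ and viewed, about 12 in all and at most 16, crops included, and the job is handed in when it is done.

Besides the shell and the picture viewer there is one more tool, called after "Call:" by a JSON object that holds its "api" and its "payload", one argument or row to a line. move_arm: Moves the arm, as the interface text tells. Its arguments: {"type":"object","properties":{"commands":{"type":"array"}},"required":["commands"]}

```bash
ls; mkdir -p pics
cat > h.py <<'E'
import numpy as np, cv2
from rig import readout, grab_frame, camera_info, env
def cloud(n):
    im,d=grab_frame(n); c=camera_info(n)
    v,u=np.mgrid[:400,:640]
    P=np.stack([(u-c["cx"])/c["fx"]*d,(v-c["cy"])/c["fy"]*d,d,np.ones_like(d)],-1)
    W=P@np.linalg.inv(np.array(c["view"])).T
    return im,d,W[...,:3]
def snap(n,name):
    im,d,W=cloud(n); cv2.imwrite(f"pics/{name}.png",im); np.savez(f"/tmp/{name}.npz",im=im,d=d,W=W); return im,d,W
E
python3 - <<'E'
from h import *
for n in("scene","top"):
    im,d,W=snap(n,n+"0"); c=camera_info(n); print(n,c["fx"],np.linalg.inv(c["view"])[:3,3].round(3))
print(readout.get_state())
E
```

```text
pics
scene 478.34234340103256 [ 1.14  -0.161  1.179]
top 424.10361130624125 [ 0.332 -0.013  1.124]
{'time': 0.1, 'joint_positions': array([ 1.37318025,  0.50174407, -0.42680378,  1.55133794,  0.22081338,
        1.13830565, -0.21028734]), 'qvel': array([ 0.00148415, -0.001066  , -0.00086442, -0.00348414,  0.0007974 ,
        0.00019124, -0.00248244]), 'effort': array([-1.11178926e-02, -5.70809484e+01, -5.83851010e+00, -2.81747603e+01,
        1.05256125e-02,  5.58500135e-03,  6.43464503e-06]), 'tcp_pos': array([ 0.28872384, -0.58166313,  0.23037215]), 'tcp_rot': array([-8.51758712e-04,  9.73565859e-01,  2.28404820e-01, -1.76895732e-04]), 'force': array([ 0.43770718,  0.12943887, -0.00761424]), 'wrist_torque': array([-0.04656496,  0.01246918, -0.0052139 ]), 'width': 1.0017636061080746}
```

View pics/top0.png

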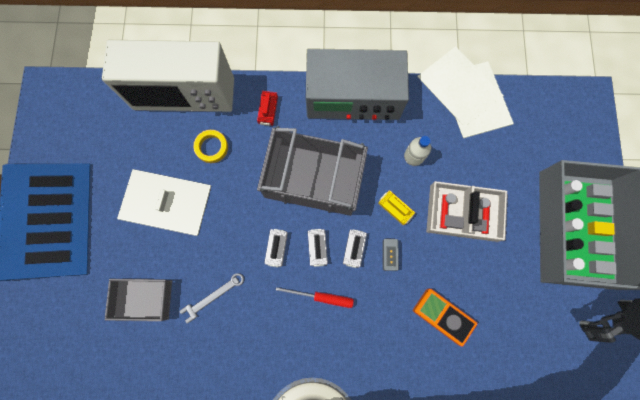

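View pics/scene0.png

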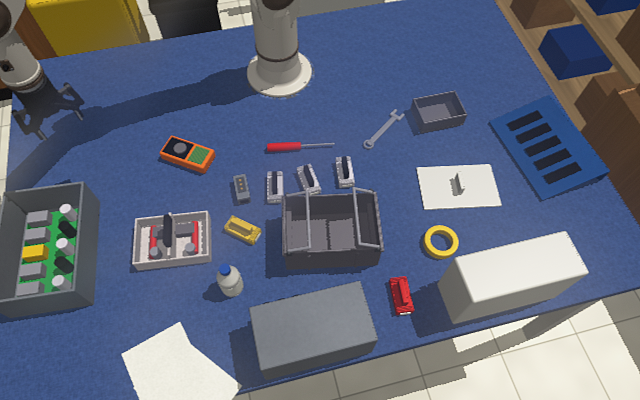

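The top view shows three power modules at (276,247), (317,247) and (355,248). The control module is at (391,254), the sheet at (165,203), the tray at (467,211) and the tote at (314,171). The look-alikes to leave alone are red (267,108) and yellow (396,207). Next I measure poses and enlarge a crop to confirm.

```bash
cat >> h.py <<'E'
def rect(W,box,z0,z1):
    u0,v0,u1,v1=box; Q=W[v0:v1,u0:u1].reshape(-1,3); Q=Q[(Q[:,2]>z0)&(Q[:,2]<z1)]
    (c,s,a)=cv2.minAreaRect((Q[:,:2]*1000).astype(np.float32))
    if s[0]<s[1]: s=s[::-1];a+=90
    return np.round(c,1),np.round(s,1),round((a+90)%180-90,1),len(Q),np.round(np.median(Q[:,2])*1000,1)
E
python3 - <<'E'
from h import *
z=np.load("/tmp/top0.npz");W=z["W"];im=z["im"]
B=dict(p0=(262,225,292,270),p1=(303,225,332,270),p2=(340,225,370,270),ctl=(378,232,403,275))
for k,b in B.items():
    print(k,"all",rect(W,b,.008,.1),"top",rect(W,b,.038 if k!="ctl" else .02,.1))
print("sheet",rect(W,(110,160,220,245),.003,.1),"ridge",rect(W,(110,160,220,245),.02,.1))
print("tray",rect(W,(420,175,515,248),.035,.055),"bar",rect(W,(420,175,515,248),.075,.12))
print("tray all",rect(W,(420,175,515,248),.02,.12))
print("tote rim",rect(W,(250,120,380,220),.098,.112))
print("bails",)
Q=W[115:220,245:380]; m=Q[...,2]>.122
n,l=cv2.connectedComponents(m.astype(np.uint8))
for i in range(1,n):
    q=Q[l==i]
    if len(q)>10: print(len(q),q.min(0).round(3),q.max(0).round(3)); h=q[q[:,2]>q[:,2].max()-.012]; print(" top",h.min(0).round(3),h.max(0).round(3))
print("bystanders",rect(W,(405,130,435,170),.05,.2),rect(W,(410,285,480,348),.015,.1),rect(W,(190,128,232,165),.01,.1))
a=cv2.resize(im[110:280,240:440],None,fx=4,fy=4,interpolation=2)[:, :800]
cv2.imwrite("pics/c1.png",cv2.resize(a,(700,595)))
E
```

```text
p0 all (array([437. , 101.8]), array([94.9, 44.4]), -7.6, 627, np.float64(25.0)) top (array([436.5, 101.5]), array([59.1, 14.3]), -7.1, 144, np.float64(51.2))
p1 all (array([439.7,  -6.3]), array([94.6, 43.8]), 5.4, 611, np.float64(24.9)) top (array([440.4,  -6.3]), array([59.2, 13.8]), 5.3, 134, np.float64(51.3))
p2 all (array([ 438.8, -103.3]), array([94.7, 44. ]), -11.5, 617, np.float64(24.9)) top (array([ 438.9, -103.3]), array([59.7, 13.7]), -11.6, 136, np.float64(50.9))
ctl all (array([ 424.7, -195.4]), array([82.3, 35.8]), -0.1, 478, np.float64(31.4)) top (array([ 425.4, -195.4]), array([80.9, 35.8]), -0.1, 459, np.float64(31.5))
sheet (array([557. , 408.1]), array([307.3, 231.5]), -88.9, 5075, np.float64(6.0)) ridge (array([609.5, 355.7]), array([196.1,  35.2]), -43.0, 162, np.float64(36.6))
tray (array([ 540.1, -397.4]), array([192.3, 132.5]), 83.3, 780, np.float64(44.7)) bar (array([ 538.7, -396.8]), array([79.4, 18.2]), -7.1, 287, np.float64(94.8))
tray all (array([ 540.1, -397.4]), array([192.3, 132.5]), 83.3, 2306, np.float64(35.0))
tote rim (array([628. ,   7.9]), array([248.3, 167.9]), 79.0, 963, np.float64(107.6))
bails
312 [ 0.332 -0.013  0.122] [0.725 0.127 1.124]
 top [ 0.332 -0.013  1.124] [ 0.332 -0.013  1.124]
320 [ 0.332 -0.109  0.122] [ 0.695 -0.013  1.124]
 top [ 0.332 -0.013  1.124] [ 0.332 -0.013  1.124]
bystanders (array([ 692.7, -265.1]), array([55.1, 48. ]), 59.5, 459, np.float64(92.5)) (array([ 270.5, -329.2]), array([145.2,  72.5]), 54.3, 1792, np.float64(35.9)) (array([711.4, 289.4]), array([90. , 88.3]), 46.3, 556, np.float64(24.6))
```

View pics/c1.png

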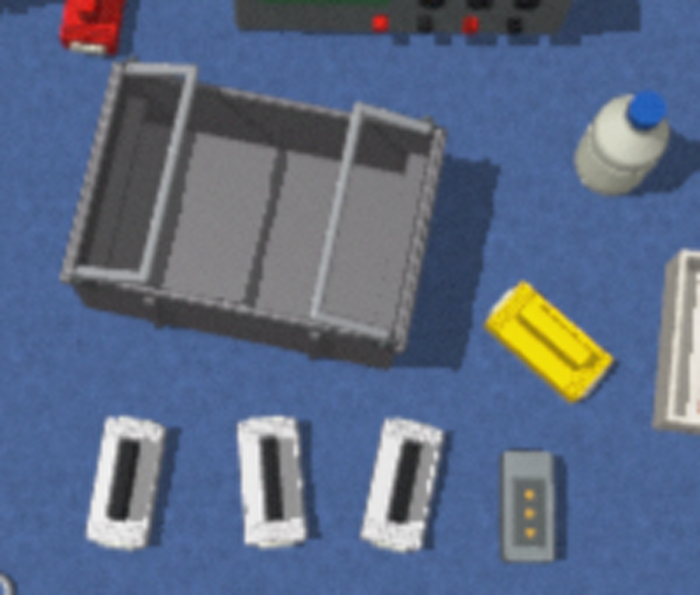

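The crop shows three upright power modules, black fins on white bodies, and a plain grey control block. The yellow finned block is the look-alike. Both bails are partly or fully in. I'll redo the tote, bail and sheet measurements with the invalid depth removed.

```bash
cat > plan.py <<'E'
# usage: python3 plan.py x y z psi_deg  [x y z psi ...]  (mm); prints tool-frame shift & turn from current pose
import sys; from h import *
from scipy.spatial.transform import Rotation as R
s=readout.get_state(); q=s["tcp_rot"]; r=R.from_quat(np.r_[q[1:],q[0]]); p=s["tcp_pos"]*1000
x=r.as_matrix()[:,0]; print("t",round(s["time"],1),"tcp",p.round(1),"psi",np.degrees(np.arctan2(x[1],x[0])).round(1),"tilt",np.degrees(np.arccos(-r.as_matrix()[2,2])).round(2),"w",round(s["width"],3),"F",s["force"].round(1),"q7",s["joint_positions"][[4,5,6]].round(2))
a=np.array(sys.argv[1:],float).reshape(-1,4)
for w in a:
    g=np.radians(w[3]); T=np.array([[np.cos(g),np.sin(g),0],[np.sin(g),-np.cos(g),0],[0,0,-1]]).T
    T=np.stack([[np.cos(g),np.sin(g),0],[np.sin(g),-np.cos(g),0],[0,0,-1]],1)
    print(w,"->",(r.inv().apply(w[:3]-p)).round(1),(r.inv()*R.from_matrix(T)).as_rotvec().round(3))
E
python3 - <<'E'
from h import *
z=np.load("/tmp/top0.npz");W=z["W"].copy();W[z["d"]==0]=[0,0,-1]
print("sheet",rect(W,(110,160,220,245),.003,.1),"ridge",rect(W,(110,160,220,245),.02,.1))
print("rim",rect(W,(250,120,380,220),.102,.112))
print("high",rect(W,(250,120,380,220),.09,.2))
c=np.array([628,7.9]);a=np.radians(79); ey=np.array([np.cos(a),np.sin(a)]);ex=np.array([np.sin(a),-np.cos(a)])
Q=W[115:222,245:380].reshape(-1,3)*1000; d=Q[:,:2]-c; L=np.c_[d@ex,d@ey,Q[:,2]]
L=L[(abs(L[:,0])<90)&(abs(L[:,1])<135)]
for b in (L[:,1]>0,L[:,1]<0):
    q=L[b&(abs(L[:,0])<55)&(L[:,2]>112)]; print("bar",len(q),np.percentile(q,[5,50,95],axis=0).round(1))
q=L[(L[:,2]<20)]; print("floor",np.percentile(q,[1,50,99],axis=0).round(1))
q=L[(L[:,2]>100)&(L[:,2]<110)]; print("rim",np.percentile(q,[1,50,99],axis=0).round(1))
q=L[(L[:,2]>50)&(L[:,2]<64)&(abs(L[:,0])<60)&(abs(L[:,1])<115)]; print("ledge",len(q),np.percentile(q,[1,50,99],axis=0).round(1))
E
python3 plan.py
```

```text
sheet (array([557. , 408.1]), array([307.3, 231.5]), -88.9, 5075, np.float64(6.0)) ridge (array([609.5, 355.7]), array([196.1,  35.2]), -43.0, 162, np.float64(36.6))
rim (array([628.2,   7.6]), array([247.9, 167.9]), 78.9, 867, np.float64(108.0))
high (array([628.4,   7.8]), array([248.1, 170.5]), 79.2, 1858, np.float64(109.9))
bar 157 [[-49.8  57.2 113.5]
 [ -0.8  60.5 141.4]
 [ 48.5 117.1 144.3]]
bar 151 [[-50.1 -62.1 129.3]
 [ -0.6 -58.3 133.7]
 [ 49.2 -54.6 136.9]]
floor [[ -88.9 -133.3   -1.9]
 [   3.4   -1.2    6.1]
 [  76.3  118.2   17.6]]
rim [[ -81.9 -123.7  100.3]
 [   0.6    4.2  107. ]
 [  80.5  123.2  109.9]]
ledge 490 [[ -57.6 -114.9   53.7]
 [   0.   100.6   59.3]
 [  58.8  114.8   63.4]]
t 0.1 tcp [ 288.7 -581.7  230.4] psi 26.4 tilt 0.1 w 1.002 F [ 0.4  0.1 -0. ] q7 [ 0.22  1.14 -0.21]
```

```bash
python3 plan.py 617 -50 230 169 617 -50 118 169
python3 - <<'E'
import numpy as np
# bail arcs, in tool frame psi=169 (tool x=ang169, y=ang79=+tote y, z down): 
for th0,s in((17,-1),(27,1)):
    print([ (round(s*52*(np.cos(np.radians(th0))-np.cos(np.radians(t))),1), round(-52*(np.sin(np.radians(t))-np.sin(np.radians(th0))),1)) for t in range(th0,178,12)], (round(s*52*(np.cos(np.radians(th0))+1),1),round(52*np.sin(np.radians(th0)),1)))
E
```

```text
t 0.1 tcp [ 288.7 -581.7  230.4] psi 26.4 tilt 0.1 w 1.002 F [ 0.4  0.1 -0. ] q7 [ 0.22  1.14 -0.21]
[617. -50. 230. 169.] -> [ 530.5 -330.2    1. ] [-1.000e-03 -2.000e-03 -2.489e+00]
[617. -50. 118. 169.] -> [ 530.5 -330.   113. ] [-1.000e-03 -2.000e-03 -2.489e+00]
[(np.float64(-0.0), np.float64(-0.0)), (np.float64(-4.2), np.float64(-10.0)), (np.float64(-10.5), np.float64(-18.9)), (np.float64(-18.4), np.float64(-26.3)), (np.float64(-27.8), np.float64(-31.9)), (np.float64(-38.0), np.float64(-35.5)), (np.float64(-48.8), np.float64(-36.8)), (np.float64(-59.6), np.float64(-35.8)), (np.float64(-70.0), np.float64(-32.7)), (np.float64(-79.6), np.float64(-27.4)), (np.float64(-87.8), np.float64(-20.3)), (np.float64(-94.3), np.float64(-11.6)), (np.float64(-98.9), np.float64(-1.7)), (np.float64(-101.3), np.float64(8.9))] (np.float64(-101.7), np.float64(15.2))
[(np.float64(0.0), np.float64(-0.0)), (np.float64(5.9), np.float64(-9.1)), (np.float64(13.6), np.float64(-16.8)), (np.float64(22.7), np.float64(-22.7)), (np.float64(32.9), np.float64(-26.6)), (np.float64(43.6), np.float64(-28.3)), (np.float64(54.5), np.float64(-27.8)), (np.float64(65.0), np.float64(-24.9)), (np.float64(74.7), np.float64(-20.0)), (np.float64(83.1), np.float64(-13.2)), (np.float64(89.9), np.float64(-4.7)), (np.float64(94.9), np.float64(5.0)), (np.float64(97.7), np.float64(15.5))] (np.float64(98.3), np.float64(23.6))
```

Call:
{"api": "move_arm", "payload": {
  "commands": [
    [0.5, 265, -165, 0, 0, 0, -0.95],
    [0.5, 265, -165, 0, 0, 0, -0.95],
    [0.5, 265, -165, 0, 0, 0, -0.95],
    [0.5, 265, -165, 0, 0, 0, -0.95],
    [0.5, 265, -165, 0, 0, 0, -0.95],
    [0.5, 265, -165, 0, 0, 0, -0.95],
    [0.5, 265, -165, 0, 0, 0, -0.95],
    [0.5, 265, -165, 0, 0, 0, -0.95]
  ]
}}

```text
time: 0.77
tcp_pos: [0.4559, -0.3104, 0.2316]
tcp_rot: [-0.0, 0.757, 0.653, 0.001]
force: [1.1, 0.3, 0.3]
width: 0.499
```

```bash
python3 plan.py 617 -50 230 140 617 -50 230 169
```

```text
t 0.8 tcp [ 455.9 -310.4  231.6] psi 81.6 tilt 0.14 w 0.499 F [1.1 0.3 0.3] q7 [0.29 1.08 0.15]
[617. -50. 230. 140.] -> [281.2 121.2   2.4] [ 2.00e-03 -1.00e-03 -1.02e+00]
[617. -50. 230. 169.] -> [281.2 121.2   2.4] [ 3.000e-03 -1.000e-03 -1.526e+00]
```

Call:
{"api": "move_arm", "payload": {
  "commands": [
    [0.5, 281, 121, 2, 0, 0, -0.95],
    [0.5, 281, 121, 2, 0, 0, -0.95],
    [0.5, 281, 121, 2, 0, 0, -0.95],
    [0.5, 281, 121, 2, 0, 0, -0.95],
    [0.5, 281, 121, 2, 0, 0, -0.95],
    [0.5, 281, 121, 2, 0, 0, -0.95],
    [0.5, 281, 121, 2, 0, 0, -0.95],
    [0.5, 281, 121, 2, 0, 0, -0.95]
  ]
}}

```text
time: 1.43
tcp_pos: [0.6191, -0.0506, 0.2295]
tcp_rot: [-0.0, 0.374, 0.927, 0.003]
force: [0.3, 2.2, 1.2]
width: 0.502
```

Call:
{"api": "move_arm", "payload": {
  "commands": [
    [0.5, 0, 0, 0, 0, 0, -0.58],
    [0.5, 0, 0, 0, 0, 0, -0.58],
    [0.5, 0, 0, 0, 0, 0, -0.58],
    [0.5, 0, 0, 0, 0, 0, -0.58],
    [0.5, 0, 0, 0, 0, 0, -0.58],
    [0.5, 0, 0, 0, 0, 0, -0.58]
  ]
}}

```text
time: 1.93
tcp_pos: [0.6169, -0.0586, 0.2285]
tcp_rot: [-0.001, 0.099, 0.995, 0.0]
force: [0.3, 0.1, 0.3]
width: 0.502
```

```bash
python3 plan.py 617 -50 118 169 640 68 127 169
```

```text
t 1.9 tcp [616.9 -58.6 228.5] psi 168.6 tilt 0.08 w 0.502 F [0.3 0.1 0.3] q7 [0.6  1.24 0.96]
[617. -50. 118. 169.] -> [  1.4   8.3 110.6] [ 0.001 -0.001 -0.006]
[640.  68. 127. 169.] -> [  2.1 128.6 101.6] [ 0.001 -0.001 -0.006]
```

Call:
{"api": "move_arm", "payload": {
  "commands": [
    [0.5, 1, 8, 40, 0, 0, 0],
    [0.5, 1, 8, 75, 0, 0, 0],
    [0.5, 1, 8, 100, 0, 0, 0],
    [0.5, 1, 8, 111, 0, 0, 0],
    [1, 1, 8, 111, 0, 0, 0],
    [1, 1, 8, 111, 0, 0, 0],
    [1, 1, 8, 111, 0, 0, 0],
    [1, 1, 8, 111, 0, 0, 0]
  ]
}}

```text
time: 2.6
tcp_pos: [0.6193, -0.0495, 0.1204]
tcp_rot: [0.002, 0.1, 0.995, 0.001]
force: [-0.1, 1.4, 0.8]
width: 0.061
```

```bash
python3 plan.py 617 -50 118 169; python3 -c "
from h import *
snap('scene','s1')
im=cv2.imread('pics/s1.png')[150:290,230:430];cv2.imwrite('pics/s1c.png',cv2.resize(im,(800,560)))"
```

```text
t 2.6 tcp [619.3 -49.5 120.4] psi 168.5 tilt 0.2 w 0.061 F [-0.1  1.4  0.8] q7 [0.71 1.07 0.87]
[617. -50. 118. 169.] -> [ 2.1 -1.   2.4] [ 0.001  0.003 -0.009]
```

View pics/s1c.png

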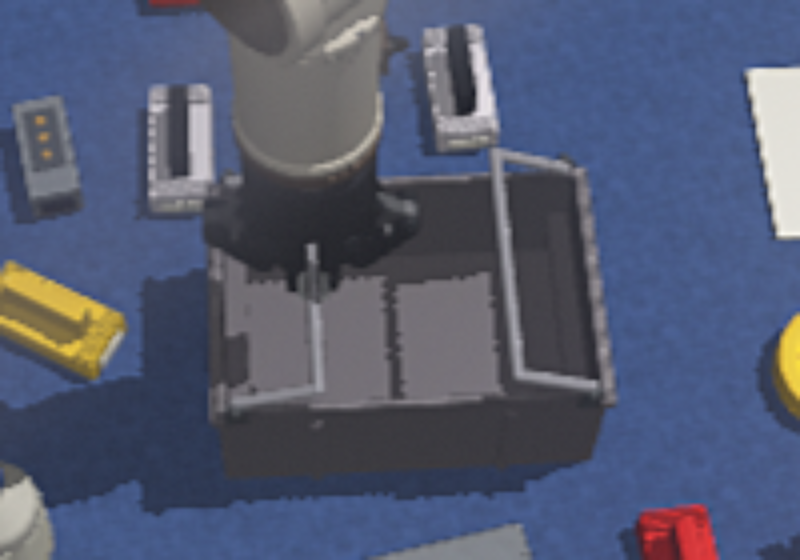

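The fingers hold the right bar (crop pixel about 310,280). Now I swing it out along its arc.

Call:
{"api": "move_arm", "payload": {
  "commands": [
    [1, 0, -4, -10, 0, 0, 0],
    [1, 0, -10, -19, 0, 0, 0],
    [1, 0, -18, -26, 0, 0, 0],
    [1, 0, -28, -32, 0, 0, 0],
    [1, 0, -38, -35, 0, 0, 0],
    [1, 0, -49, -37, 0, 0, 0],
    [1, 0, -60, -36, 0, 0, 0],
    [1, 0, -70, -33, 0, 0, 0]
  ]
}}

```text
time: 3.32
tcp_pos: [0.6061, -0.117, 0.1568]
tcp_rot: [0.003, 0.099, 0.995, 0.0]
force: [-3.3, 1.4, 11.0]
width: 0.06
```

Call:
{"api": "move_arm", "payload": {
  "commands": [
    [1, 0, -10, 6, 0, 0, 0],
    [1, 0, -18, 13, 0, 0, 0],
    [1, 0, -24, 21, 0, 0, 0],
    [1, 0, -29, 31, 0, 0, 0],
    [1, 0, -31, 42, 0, 0, 0],
    [1, 0, -32, 48, 0, 0, 0],
    [1, 0, -32, 48, 0, 0, 0],
    [0.6, 0, -32, 48, 0, 0, 0]
  ]
}}

```text
time: 3.98
tcp_pos: [0.5983, -0.1503, 0.1043]
tcp_rot: [0.001, 0.1, 0.995, -0.0]
force: [-0.1, -0.7, -1.1]
width: 0.185
```

Call:
{"api": "move_arm", "payload": {
  "commands": [
    [0.6, 0, 0, 0, 0, 0, 0],
    [0.6, 0, 0, -30, 0, 0, 0],
    [0.6, 0, 0, -70, 0, 0, 0],
    [0.6, 0, 0, -110, 0, 0, 0],
    [0.6, 0, 0, -110, 0, 0, 0]
  ]
}}

```text
time: 4.4
tcp_pos: [0.6012, -0.1506, 0.2201]
tcp_rot: [0.005, 0.1, 0.995, -0.001]
force: [2.1, 0.2, -0.1]
width: 0.401
```

```bash
python3 plan.py 640 68 210 169 640 68 128 169
```

```text
t 4.4 tcp [ 601.2 -150.6  220.1] psi 168.5 tilt 0.54 w 0.401 F [ 2.1  0.2 -0.1] q7 [0.61 1.21 1.1 ]
[640.  68. 210. 169.] -> [  5.8 221.9   9.9] [-0.001  0.009 -0.009]
[640.  68. 128. 169.] -> [  6.6 222.   91.9] [-0.001  0.009 -0.009]
```

Call:
{"api": "move_arm", "payload": {
  "commands": [
    [0.5, 2, 40, 5, 0, 0, 0],
    [0.5, 3, 80, 5, 0, 0, 0],
    [0.5, 4, 120, 5, 0, 0, 0],
    [0.5, 5, 160, 5, 0, 0, 0],
    [0.5, 5, 200, 5, 0, 0, -0.01],
    [0.5, 5, 222, 10, 0, 0, -0.01],
    [0.5, 5, 222, 10, 0, 0, -0.01],
    [0.5, 5, 222, 10, 0, 0, -0.01]
  ]
}}

```text
time: 5.07
tcp_pos: [0.636, 0.0695, 0.2019]
tcp_rot: [-0.001, 0.094, 0.996, -0.001]
force: [0.3, -1.0, -0.3]
width: 0.504
```

```bash
python3 plan.py 640 68 128 169;  python3 -c "
from h import *
im,d,W=snap('top','t2')"
```

```text
t 5.1 tcp [636.   69.5 201.9] psi 169.3 tilt 0.13 w 0.504 F [ 0.3 -1.  -0.3] q7 [0.63 1.22 0.76]
[640.  68. 128. 169.] -> [-4.3 -0.6 73.9] [-0.001 -0.002  0.005]
```

View pics/t2.png

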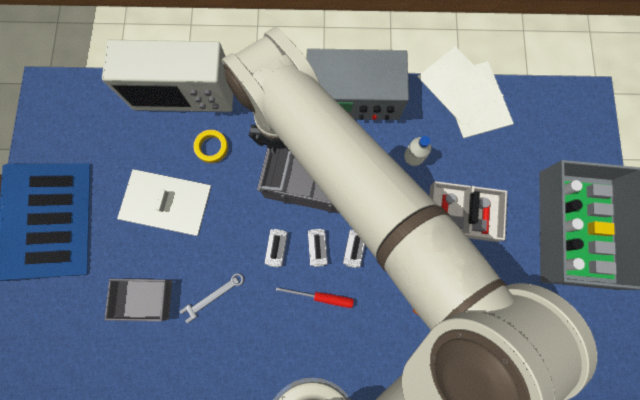

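The arm hides the right bail in this view. I continue with the left bail.

Call:
{"api": "move_arm", "payload": {
  "commands": [
    [0.5, -4, 0, 35, 0, 0, 0],
    [0.5, -4, 0, 60, 0, 0, 0],
    [0.5, -4, 0, 74, 0, 0, 0],
    [0.5, -4, 0, 74, 0, 0, 0],
    [1, -4, 0, 74, 0, 0, 0],
    [1, -4, 0, 74, 0, 0, 0],
    [1, -4, 0, 74, 0, 0, 0],
    [1, -4, 0, 74, 0, 0, 0]
  ]
}}

```text
time: 5.78
tcp_pos: [0.6419, 0.0673, 0.1311]
tcp_rot: [0.001, 0.095, 0.995, -0.0]
force: [-0.6, -1.1, 1.9]
width: 0.058
```

Call:
{"api": "move_arm", "payload": {
  "commands": [
    [1, 0, 6, -9, 0, 0, 0],
    [1, 0, 14, -17, 0, 0, 0],
    [1, 0, 23, -23, 0, 0, 0],
    [1, 0, 33, -27, 0, 0, 0],
    [1, 0, 44, -28, 0, 0, 0],
    [1, 0, 54, -28, 0, 0, 0],
    [1, 0, 65, -25, 0, 0, 0],
    [1, 0, 75, -20, 0, 0, 0]
  ]
}}

```text
time: 6.45
tcp_pos: [0.6566, 0.142, 0.151]
tcp_rot: [0.002, 0.095, 0.995, 0.0]
force: [-5.3, -3.0, 0.4]
width: 0.058
```

Call:
{"api": "move_arm", "payload": {
  "commands": [
    [1, 0, 8, 7, 0, 0, 0],
    [1, 0, 15, 15, 0, 0, 0],
    [1, 0, 20, 25, 0, 0, 0],
    [1, 0, 23, 36, 0, 0, 0],
    [1, 0, 24, 44, 0, 0, 0],
    [1, 0, 24, 44, 0, 0, 0],
    [0.6, 0, 24, 44, 0, 0, 0],
    [0.6, 0, 24, 44, 0, 0, 0]
  ]
}}

```text
time: 7.12
tcp_pos: [0.6581, 0.1658, 0.104]
tcp_rot: [-0.002, 0.095, 0.995, 0.0]
force: [-0.2, -0.6, 0.1]
width: 0.332
```

Call:
{"api": "move_arm", "payload": {
  "commands": [
    [0.6, 0, 0, -20, 0, 0, 0],
    [0.6, 0, 0, -60, 0, 0, 0],
    [0.6, 0, 0, -100, 0, 0, 0],
    [0.6, 0, -40, -120, 0, 0, 0],
    [0.6, 0, -40, -120, 0, 0, 0]
  ]
}}

```text
time: 7.53
tcp_pos: [0.6532, 0.1228, 0.2291]
tcp_rot: [0.002, 0.096, 0.995, -0.0]
force: [1.8, -2.0, -1.7]
width: 0.397
```

```bash
python3 plan.py;  python3 -c "
from h import *
snap('top','t3');im,d,W=snap('scene','s3')
im=im[130:290,200:460];cv2.imwrite('pics/s3c.png',cv2.resize(im,(780,480)))"
```

```text
t 7.5 tcp [653.2 122.8 229.1] psi 168.9 tilt 0.23 w 0.397 F [ 1.8 -2.  -1.7] q7 [0.63 1.28 0.7 ]
```

View pics/s3c.png

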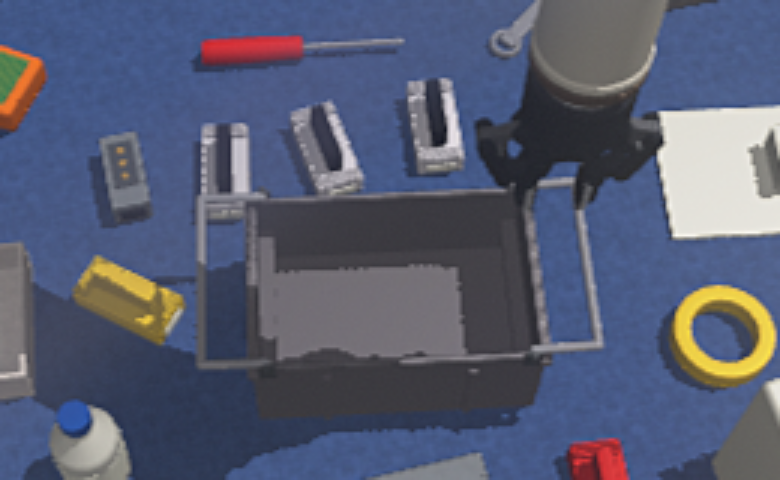

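Both bails lie level outside the tote, at crop x about 200 and 590. Next is power module 0.

```bash
cat >> h.py <<'E'
def fins(name,boxes=dict(p0=(255,222,294,272),p1=(300,222,336,272),p2=(338,222,372,272)),z=(.038,.06)):
    f=np.load(f"/tmp/{name}.npz");W=f["W"].copy();W[f["d"]==0]=[0,0,-1]
    for k,b in boxes.items():
        try: print(k,rect(W,b,*z))
        except Exception as e: print(k,"none")
E
python3 -c "
from h import *
fins('t3')"; python3 plan.py 437 101.5 180 172.6 437 101.5 26 172.6
```

```text
p0 (array([436.2, 101.7]), array([58.6, 14.1]), -7.6, 142, np.float64(51.3))
p1 (array([440.1,  -6.3]), array([59.2, 13.8]), 5.4, 133, np.float64(51.4))
p2 (array([416.5, -97.6]), array([12.8, 10.4]), 1.0, 24, np.float64(50.8))
t 7.6 tcp [651.6 124.3 225.3] psi 169.0 tilt 0.04 w 0.403 F [-0.1  0.4 -0.6] q7 [0.63 1.28 0.7 ]
[437.  101.5 180.  172.6] -> [206.3 -63.4  45.5] [-0.    -0.001 -0.063]
[437.  101.5  26.  172.6] -> [206.2 -63.4 199.5] [-0.    -0.001 -0.063]
```

Call:
{"api": "move_arm", "payload": {
  "commands": [
    [0.6, 40, -12, 0, 0, 0, -0.063],
    [0.6, 80, -25, 0, 0, 0, -0.063],
    [0.6, 120, -38, 10, 0, 0, -0.063],
    [0.6, 160, -50, 30, 0, 0, -0.063],
    [0.6, 195, -60, 45, 0, 0, -0.063],
    [0.6, 206, -63, 45, 0, 0, -0.063],
    [0.6, 206, -63, 45, 0, 0, -0.063],
    [0.6, 206, -63, 45, 0, 0, -0.063]
  ]
}}

```text
time: 8.3
tcp_pos: [0.4361, 0.1033, 0.1794]
tcp_rot: [-0.001, 0.063, 0.998, -0.0]
force: [0.4, 0.2, 0.0]
width: 0.4
```

```bash
python3 plan.py 437 101.5 26 172.6
```

```text
t 8.3 tcp [436.1 103.3 179.4] psi 172.8 tilt 0.12 w 0.4 F [0.4 0.2 0. ] q7 [0.49 0.98 0.69]
[437.  101.5  26.  172.6] -> [ -1.5  -1.6 153.4] [-0.    -0.002  0.004]
```

Call:
{"api": "move_arm", "payload": {
  "commands": [
    [0.6, -1, -1, 40, 0, 0, 0],
    [0.6, -1, -1, 80, 0, 0, 0],
    [0.6, -1, -1, 115, 0, 0, 0],
    [0.6, -1, -1, 140, 0, 0, 0],
    [0.6, -1, -1, 153, 0, 0, 0],
    [0.6, -1, -1, 153, 0, 0, 0],
    [1, -1, -1, 153, 0, 0, 0],
    [1, -1, -1, 153, 0, 0, 0]
  ]
}}

```text
time: 8.97
tcp_pos: [0.4397, 0.1026, 0.0279]
tcp_rot: [0.0, 0.064, 0.998, 0.001]
force: [0.9, 0.9, -3.6]
width: 0.145
```

Call:
{"api": "move_arm", "payload": {
  "commands": [
    [1, 0, 0, 0, 0, 0, 0],
    [1, 0, 0, 0, 0, 0, 0],
    [1, 0, 0, 0, 0, 0, 0],
    [1, 0, 0, -15, 0, 0, 0],
    [1, 0, 0, -45, 0, 0, 0],
    [1, 0, 0, -80, 0, 0, 0],
    [1, 0, 0, -120, 0, 0, 0],
    [1, 0, 0, -160, 0, 0, 0]
  ]
}}

```text
time: 9.63
tcp_pos: [0.4377, 0.1014, 0.1888]
tcp_rot: [-0.001, 0.063, 0.998, -0.0]
force: [0.7, -0.2, -2.6]
width: 0.153
```

```bash
python3 plan.py 640 68.5 187 169 640 68.5 32 169
```

```text
t 9.6 tcp [437.7 101.4 188.8] psi 172.7 tilt 0.08 w 0.153 F [ 0.7 -0.2 -2.6] q7 [0.47 1.   0.72]
[640.   68.5 187.  169. ] -> [-204.8   -7.     1.5] [-0.001 -0.001  0.065]
[640.   68.5  32.  169. ] -> [-205.    -7.   156.5] [-0.001 -0.001  0.065]
```

Gripped: width 13 mm and about 2 N of added weight. Carrying it to the tote.

Call:
{"api": "move_arm", "payload": {
  "commands": [
    [1, -30, -1, 0, 0, 0, 0.03],
    [1, -65, -2, 0, 0, 0, 0.06],
    [1, -100, -4, 0, 0, 0, 0.065],
    [1, -135, -5, 0, 0, 0, 0.065],
    [1, -170, -6, 0, 0, 0, 0.065],
    [1, -195, -7, 0, 0, 0, 0.065],
    [1, -205, -7, 0, 0, 0, 0.065],
    [1, -205, -7, 0, 0, 0, 0.065]
  ]
}}

```text
time: 10.3
tcp_pos: [0.6434, 0.067, 0.187]
tcp_rot: [0.0, 0.098, 0.995, 0.0]
force: [-1.0, 0.5, -1.7]
width: 0.153
```

```bash
python3 plan.py 640 68.5 32 169
```

```text
t 10.3 tcp [643.4  67.  187. ] psi 168.8 tilt 0.07 w 0.153 F [-1.   0.5 -1.7] q7 [0.64 1.19 0.76]
[640.   68.5  32.  169. ] -> [  3.7   0.6 155. ] [ 0.001  0.001 -0.004]
```

Call:
{"api": "move_arm", "payload": {
  "commands": [
    [1, 3, 0, 35, 0, 0, 0],
    [1, 3, 0, 70, 0, 0, 0],
    [1, 3, 0, 100, 0, 0, 0],
    [1, 3, 0, 125, 0, 0, 0],
    [1, 3, 0, 143, 0, 0, 0],
    [1, 3, 0, 154, 0, 0, 0],
    [1, 3, 0, 155, 0, 0, 0],
    [1, 3, 0, 155, 0, 0, 0]
  ]
}}

```text
time: 10.97
tcp_pos: [0.6377, 0.0675, 0.033]
tcp_rot: [-0.0, 0.097, 0.995, -0.001]
force: [-2.0, -2.9, -0.9]
width: 0.154
```

Call:
{"api": "move_arm", "payload": {
  "commands": [
    [0.6, 0, 0, 0, 0, 0, 0],
    [0.6, 0, 0, 0, 0, 0, 0],
    [0.6, 0, 0, 0, 0, 0, 0],
    [0.6, 0, 0, -30, 0, 0, 0],
    [0.6, 0, 0, -70, 0, 0, 0],
    [0.6, 0, 0, -110, 0, 0, 0],
    [0.6, 0, 0, -150, 0, 0, 0],
    [0.6, 0, 0, -180, 0, 0, 0]
  ]
}}

```text
time: 11.63
tcp_pos: [0.6393, 0.0704, 0.2178]
tcp_rot: [0.003, 0.096, 0.995, 0.001]
force: [0.1, -0.3, 0.2]
width: 0.398
```

```bash
python3 -c "
from h import *
snap('top','t4');fins('t4')"; python3 plan.py 440 -6.3 180 185.4
```

```text
p0 (array([0., 0.]), array([0., 0.]), 0.0, 0, np.float64(nan))
p1 (array([440.1,  -6.3]), array([59.1, 13.8]), 5.4, 133, np.float64(51.1))
p2 (array([ 435.7, -102.6]), array([53.6, 13.7]), -11.0, 115, np.float64(51.1))
t 11.7 tcp [642.1  71.7 223.6] psi 169.0 tilt 0.78 w 0.396 F [2.5 1.9 3.5] q7 [0.61 1.23 0.77]
[440.   -6.3 180.  185.4] -> [ 184.1 -115.3   40.7] [ 0.003  0.013 -0.286]
  return _methods._mean(a, axis=axis, dtype=dtype,
  ret = ret.dtype.type(ret / rcount)
```

Call:
{"api": "move_arm", "payload": {
  "commands": [
    [0.6, 30, -20, 0, 0, 0, -0.1],
    [0.6, 65, -40, 0, 0, 0, -0.2],
    [0.6, 95, -60, 0, 0, 0, -0.28],
    [0.6, 130, -80, 10, 0, 0, -0.286],
    [0.6, 160, -100, 25, 0, 0, -0.286],
    [0.6, 184, -115, 40, 0, 0, -0.286],
    [0.6, 184, -115, 40, 0, 0, -0.286],
    [0.6, 184, -115, 40, 0, 0, -0.286]
  ]
}}

```text
time: 12.35
tcp_pos: [0.4339, -0.0098, 0.1722]
tcp_rot: [-0.0, -0.046, 0.999, -0.001]
force: [0.7, 0.1, -0.2]
width: 0.4
```

```bash
python3 plan.py 440 -6.3 26 185.4
```

```text
t 12.3 tcp [433.9  -9.8 172.2] psi -174.7 tilt 0.16 w 0.4 F [ 0.7  0.1 -0.2] q7 [0.54 0.97 1.12]
[440.   -6.3  26.  185.4] -> [ -6.5   3.3 146.2] [-0.003 -0.001 -0.002]
```

Call:
{"api": "move_arm", "payload": {
  "commands": [
    [0.6, -6, 3, 40, 0, 0, 0],
    [0.6, -6, 3, 80, 0, 0, 0],
    [0.6, -6, 3, 110, 0, 0, 0],
    [0.6, -6, 3, 133, 0, 0, 0],
    [0.6, -6, 3, 146, 0, 0, 0],
    [0.6, -6, 3, 146, 0, 0, 0],
    [1, -6, 3, 146, 0, 0, 0],
    [1, -6, 3, 146, 0, 0, 0]
  ]
}}

```text
time: 13.02
tcp_pos: [0.4433, -0.0044, 0.0276]
tcp_rot: [0.001, -0.047, 0.999, -0.0]
force: [0.0, -0.2, -1.4]
width: 0.147
```

Call:
{"api": "move_arm", "payload": {
  "commands": [
    [1, 0, 0, 0, 0, 0, 0],
    [1, 0, 0, 0, 0, 0, 0],
    [1, 0, 0, 0, 0, 0, 0],
    [1, 0, 0, -15, 0, 0, 0],
    [1, 0, 0, -45, 0, 0, 0],
    [1, 0, 0, -80, 0, 0, 0],
    [1, 0, 0, -120, 0, 0, 0],
    [1, 0, 0, -160, 0, 0, 0]
  ]
}}

```text
time: 13.68
tcp_pos: [0.4399, -0.005, 0.1875]
tcp_rot: [-0.001, -0.047, 0.999, 0.0]
force: [2.1, -2.3, -1.6]
width: 0.151
```

```bash
python3 plan.py 628 7.7 187 169 628 7.7 32 169
```

```text
t 13.7 tcp [439.9  -5.  187.5] psi -174.6 tilt 0.12 w 0.151 F [ 2.1 -2.3 -1.6] q7 [0.5  1.   1.15]
[628.    7.7 187.  169. ] -> [-1.884e+02 -5.000e+00  1.000e-01] [-0.    -0.002  0.286]
[628.    7.7  32.  169. ] -> [-188.7   -5.1  155.1] [-0.    -0.002  0.286]
```

Call:
{"api": "move_arm", "payload": {
  "commands": [
    [1, -30, -1, 0, 0, 0, 0.06],
    [1, -65, -2, 0, 0, 0, 0.12],
    [1, -100, -3, 0, 0, 0, 0.18],
    [1, -130, -4, 0, 0, 0, 0.24],
    [1, -160, -5, 0, 0, 0, 0.286],
    [1, -180, -5, 0, 0, 0, 0.286],
    [1, -188, -5, 0, 0, 0, 0.286],
    [1, -188, -5, 0, 0, 0, 0.286]
  ]
}}

```text
time: 14.35
tcp_pos: [0.6297, 0.0078, 0.186]
tcp_rot: [-0.0, 0.096, 0.995, 0.001]
force: [-1.0, 0.1, -2.2]
width: 0.151
```

```bash
python3 plan.py 628 7.7 32 169
```

```text
t 14.3 tcp [629.7   7.8 186. ] psi 169.0 tilt 0.06 w 0.151 F [-1.   0.1 -2.2] q7 [0.62 1.17 0.85]
[628.    7.7  32.  169. ] -> [  1.6  -0.5 154. ] [ 0.001 -0.    -0.001]
```

Call:
{"api": "move_arm", "payload": {
  "commands": [
    [1, 2, 0, 35, 0, 0, 0],
    [1, 2, 0, 70, 0, 0, 0],
    [1, 2, 0, 100, 0, 0, 0],
    [1, 2, 0, 125, 0, 0, 0],
    [1, 2, 0, 143, 0, 0, 0],
    [1, 2, 0, 153, 0, 0, 0],
    [1, 2, 0, 154, 0, 0, 0],
    [1, 2, 0, 154, 0, 0, 0]
  ]
}}

```text
time: 15.02
tcp_pos: [0.6259, 0.0077, 0.0329]
tcp_rot: [-0.0, 0.096, 0.995, -0.0]
force: [0.8, -0.3, -2.2]
width: 0.151
```

Call:
{"api": "move_arm", "payload": {
  "commands": [
    [0.6, 0, 0, 0, 0, 0, 0],
    [0.6, 0, 0, 0, 0, 0, 0],
    [0.6, 0, 0, 0, 0, 0, 0],
    [0.6, 0, 0, -30, 0, 0, 0],
    [0.6, 0, 0, -70, 0, 0, 0],
    [0.6, 0, 0, -110, 0, 0, 0],
    [0.6, 0, 0, -150, 0, 0, 0],
    [0.6, 0, 0, -170, 0, 0, 0]
  ]
}}

```text
time: 15.68
tcp_pos: [0.629, 0.0089, 0.2081]
tcp_rot: [0.003, 0.096, 0.995, 0.001]
force: [1.3, 0.5, -0.2]
width: 0.399
```

```bash
python3 -c "
from h import *
snap('top','t5');fins('t5');snap('scene','s5')" 2>/dev/null; python3 plan.py 439 -103.3 180 168.5
```

```text
p0 (array([0., 0.]), array([0., 0.]), 0.0, 0, np.float64(nan))
p1 (array([0., 0.]), array([0., 0.]), 0.0, 0, np.float64(nan))
p2 (array([ 439. , -103.2]), array([59.9, 13.8]), -11.4, 137, np.float64(51.0))
t 15.8 tcp [629.8   8.8 207.9] psi 169.0 tilt 0.51 w 0.404 F [ 0.1 -0.7 -0.3] q7 [0.6  1.19 0.86]
[ 439.  -103.3  180.   168.5] -> [ 166.1 -146.6   26.2] [0.002 0.009 0.008]
```

View pics/s5.png

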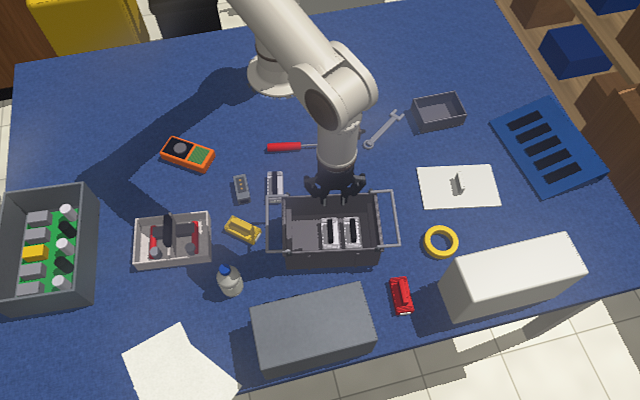

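Two modules stand in the tote at (329,232) and (351,232). The third is unmoved at (275,185), so I fetch it next.

Call:
{"api": "move_arm", "payload": {
  "commands": [
    [0.6, 30, -26, 0, 0, 0, 0.008],
    [0.6, 60, -53, 0, 0, 0, 0.008],
    [0.6, 90, -80, 0, 0, 0, 0.008],
    [0.6, 120, -106, 10, 0, 0, 0.008],
    [0.6, 150, -132, 20, 0, 0, 0.008],
    [0.6, 166, -146, 26, 0, 0, 0.008],
    [0.6, 166, -146, 26, 0, 0, 0.008],
    [0.6, 166, -146, 26, 0, 0, 0.008]
  ]
}}

```text
time: 16.45
tcp_pos: [0.4344, -0.105, 0.1756]
tcp_rot: [-0.001, 0.102, 0.995, -0.0]
force: [0.4, 0.4, 1.1]
width: 0.402
```

```bash
python3 plan.py 439 -103.3 26 168.5
```

```text
t 16.4 tcp [ 434.4 -105.   175.6] psi 168.3 tilt 0.11 w 0.402 F [0.4 0.4 1.1] q7 [0.47 0.96 1.11]
[ 439.  -103.3   26.   168.5] -> [ -4.4   2.8 149.6] [-0.001 -0.001 -0.003]
```

Call:
{"api": "move_arm", "payload": {
  "commands": [
    [0.6, -4, 3, 40, 0, 0, 0],
    [0.6, -4, 3, 80, 0, 0, 0],
    [0.6, -4, 3, 115, 0, 0, 0],
    [0.6, -4, 3, 137, 0, 0, 0],
    [0.6, -4, 3, 150, 0, 0, 0],
    [0.6, -4, 3, 150, 0, 0, 0],
    [1, -4, 3, 150, 0, 0, 0],
    [1, -4, 3, 150, 0, 0, 0]
  ]
}}

```text
time: 17.12
tcp_pos: [0.442, -0.101, 0.0271]
tcp_rot: [0.001, 0.1, 0.995, 0.0]
force: [0.8, 1.0, -3.0]
width: 0.151
```

Call:
{"api": "move_arm", "payload": {
  "commands": [
    [1, 0, 0, 0, 0, 0, 0],
    [1, 0, 0, 0, 0, 0, 0],
    [1, 0, 0, 0, 0, 0, 0],
    [1, 0, 0, -15, 0, 0, 0],
    [1, 0, 0, -45, 0, 0, 0],
    [1, 0, 0, -80, 0, 0, 0],
    [1, 0, 0, -120, 0, 0, 0],
    [1, 0, 0, -160, 0, 0, 0]
  ]
}}

```text
time: 17.78
tcp_pos: [0.4396, -0.1011, 0.1877]
tcp_rot: [-0.001, 0.1, 0.995, 0.0]
force: [1.2, -0.9, -2.1]
width: 0.145
```

```bash
python3 plan.py 616.5 -53.2 187 169
```

```text
t 17.8 tcp [ 439.6 -101.1  187.7] psi 168.5 tilt 0.08 w 0.145 F [ 1.2 -0.9 -2.1] q7 [0.45 0.98 1.12]
[616.5 -53.2 187.  169. ] -> [-163.8   82.1    0.5] [ 0.    -0.001 -0.008]
```

Call:
{"api": "move_arm", "payload": {
  "commands": [
    [1, -30, 15, 0, 0, 0, 0],
    [1, -60, 30, 0, 0, 0, 0],
    [1, -95, 48, 0, 0, 0, -0.008],
    [1, -130, 65, 0, 0, 0, -0.008],
    [1, -155, 77, 0, 0, 0, -0.008],
    [1, -164, 82, 0, 0, 0, -0.008],
    [1, -164, 82, 0, 0, 0, -0.008],
    [1, -164, 82, 0, 0, 0, -0.008]
  ]
}}

```text
time: 18.45
tcp_pos: [0.6169, -0.0534, 0.186]
tcp_rot: [-0.001, 0.096, 0.995, 0.0]
force: [0.1, 0.5, -2.2]
width: 0.15
```

```bash
python3 plan.py 616.5 -53.2 32 169
```

```text
t 18.4 tcp [616.9 -53.4 186. ] psi 169.0 tilt 0.08 w 0.15 F [ 0.1  0.5 -2.2] q7 [0.61 1.16 0.95]
[616.5 -53.2  32.  169. ] -> [  0.2   0.2 154. ] [ 0.    -0.001  0.   ]
```

Call:
{"api": "move_arm", "payload": {
  "commands": [
    [1, 0, 0, 35, 0, 0, 0],
    [1, 0, 0, 70, 0, 0, 0],
    [1, 0, 0, 100, 0, 0, 0],
    [1, 0, 0, 125, 0, 0, 0],
    [1, 0, 0, 143, 0, 0, 0],
    [1, 0, 0, 153, 0, 0, 0],
    [1, 0, 0, 154, 0, 0, 0],
    [1, 0, 0, 154, 0, 0, 0]
  ]
}}

```text
time: 19.12
tcp_pos: [0.6166, -0.051, 0.0329]
tcp_rot: [0.0, 0.095, 0.995, 0.002]
force: [0.7, 6.4, -1.1]
width: 0.148
```

Call:
{"api": "move_arm", "payload": {
  "commands": [
    [0.6, 0, 0, 0, 0, 0, 0],
    [0.6, 0, 0, 0, 0, 0, 0],
    [0.6, 0, 0, 0, 0, 0, 0],
    [0.6, 0, 0, -30, 0, 0, 0],
    [0.6, 0, 0, -70, 0, 0, 0],
    [0.6, 0, 0, -110, 0, 0, 0],
    [0.6, 0, 0, -150, 0, 0, 0],
    [0.6, 0, 0, -180, 0, 0, 0]
  ]
}}

```text
time: 19.78
tcp_pos: [0.6171, -0.0545, 0.2164]
tcp_rot: [0.001, 0.096, 0.995, -0.001]
force: [0.4, -0.1, 0.9]
width: 0.401
```

Call:
{"api": "move_arm", "payload": {
  "commands": [
    [0.6, 40, 0, 0, 0, 0, 0],
    [0.6, 80, 0, 0, 0, 0, 0],
    [0.6, 120, 0, 0, 0, 0, 0],
    [0.6, 150, 0, 0, 0, 0, 0],
    [0.6, 160, 0, 0, 0, 0, 0],
    [0.6, 160, 0, 0, 0, 0, 0],
    [0.6, 160, 0, 0, 0, 0, 0]
  ]
}}

```text
time: 20.37
tcp_pos: [0.4606, -0.0248, 0.2129]
tcp_rot: [0.001, 0.097, 0.995, -0.001]
force: [0.7, -0.9, -0.3]
width: 0.399
```

```bash
cat > chk.py <<'E'
import sys; from h import *
snap('top',sys.argv[1]);im,d,W=snap('scene',sys.argv[1]+'s'); W=W.copy();W[d==0]=[0,0,-1]
a=np.radians(79.1);ey=np.array([np.cos(a),np.sin(a)]);ex=np.array([np.sin(a),-np.cos(a)]);c=np.array([628.2,7.7])
for n,X in(("scene",W),("top",np.load(f"/tmp/{sys.argv[1]}.npz")["W"])):
    Q=X.reshape(-1,3)*1000; e=Q[:,:2]-c; L=np.c_[e@ex,e@ey,Q[:,2]]; L=L[(abs(L[:,0])<70)&(abs(L[:,1])<112)]
    q=L[(L[:,2]>46)&(L[:,2]<62)&(abs(L[:,1])<95)]
    for lo,hi in((-95,-31),(-31,31),(31,95)):
        b=q[(q[:,1]>lo)&(q[:,1]<hi)]
        if len(b)>20:
            r=cv2.minAreaRect(b[:,:2].astype(np.float32)); print(n,"fin",len(b),np.round(r[0],1),np.round(r[1],1),round(r[2],1),"z",np.median(b[:,2]).round(1))
E
python3 chk.py t6
python3 - <<'E'
from h import *
f=np.load("/tmp/t6.npz");W=f["W"].copy();W[f["d"]==0]=[0,0,-1]
print("sheet",rect(W,(110,165,190,240),.003,.1),"sheet2",rect(W,(110,165,190,240),.003,.012),"ridge",rect(W,(140,180,190,225),.03,.1))
z=np.load("/tmp/top0.npz");W=z["W"].copy();W[z["d"]==0]=[0,0,-1]
print("sheet",rect(W,(114,165,212,240),.004,.012),"ridge",rect(W,(145,180,190,225),.03,.1))
E
python3 plan.py
python3 -c "
import cv2,numpy as np
a=cv2.imread('pics/t6.png')[150:265,100:400];cv2.imwrite('pics/t6c.png',cv2.resize(a,(780,299)))"
```

```text
scene fin 119 [ -2.6 -59.2] [60.5 13.8] 0.1 z 54.7
scene fin 115 [-5.5 -0.1] [13.2 60.1] 86.3 z 54.4
scene fin 118 [-4.7 59.9] [13.7 59.4] 89.8 z 54.9
top fin 54 [-5.5 60.3] [13.4 58.5] 87.8 z 56.4
sheet (array([556. , 447.5]), array([227.6, 204. ]), -88.9, 3765, np.float64(6.3)) sheet2 (array([556. , 447.5]), array([227.6, 204. ]), -88.9, 3573, np.float64(6.1)) ridge (array([556.1, 406.9]), array([55.1, 13.4]), -10.4, 115, np.float64(37.8))
sheet (array([556.3, 411.1]), array([271.9, 203.4]), -89.0, 3759, np.float64(6.5)) ridge (array([555.9, 405.6]), array([56. , 13.6]), -13.5, 119, np.float64(37.8))
t 20.5 tcp [461.9 -24.2 212.9] psi 168.9 tilt 0.11 w 0.398 F [ 0.5 -0.7 -0.3] q7 [0.41 1.03 0.99]
```

View pics/t6.png

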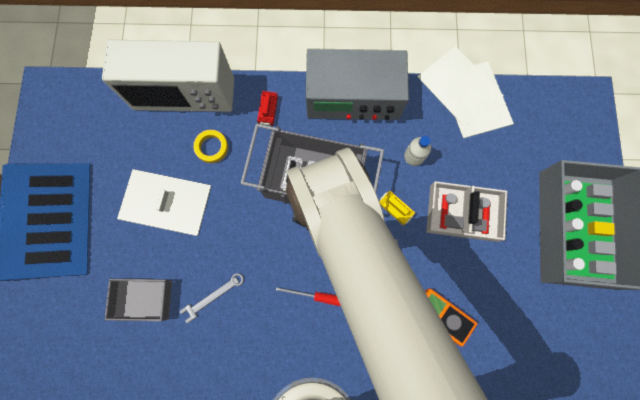

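All three modules stand upright with fins at tote y of about -59, 0 and 60, and both bails are still out. I now fit the sheet precisely from its white mask.

```bash
python3 - <<'E'
from h import *
c=camera_info("top");V=np.linalg.inv(c["view"])
def proj(uv,z):
    d=np.c_[(uv[:,0]-c["cx"])/c["fx"],(uv[:,1]-c["cy"])/c["fy"],np.ones(len(uv))]@V[:3,:3].T
    return (V[:3,3]+d*((z-V[2,3])/d[:,2])[:,None])[:,:2]*1000
for n in("top0","t6"):
    im=np.load(f"/tmp/{n}.npz")["im"]; m=(im[...,2]>130).astype(np.uint8); m[:,:105]=0;m[:,222:]=0;m[:160]=0;m[245:]=0
    k=cv2.connectedComponentsWithStats(m);i=1+np.argmax(k[2][1:,4]);cn=max(cv2.findContours((k[1]==i).astype(np.uint8),0,1)[0],key=cv2.contourArea)[:,0].astype(float)
    print(n,cv2.minAreaRect(proj(cn,.005).astype(np.float32)))
    # tote rim check with same
E
python3 plan.py 556 406.5 200 169
```

```text
top0 ((555.69384765625, 406.95123291015625), (222.1685333251953, 142.28268432617188), 79.1330337524414)
t6 ((555.68603515625, 406.91192626953125), (222.2445526123047, 142.28648376464844), 79.13094329833984)
t 20.5 tcp [461.9 -24.2 212.9] psi 168.9 tilt 0.11 w 0.398 F [ 0.5 -0.7 -0.3] q7 [0.41 1.03 0.99]
[556.  406.5 200.  169. ] -> [ -9.  440.7  12.9] [ 0.     0.002 -0.003]
```

Call:
{"api": "move_arm", "payload": {
  "commands": [
    [0.6, 0, 40, 0, 0, 0, 0],
    [0.6, 0, 80, 0, 0, 0, 0],
    [0.6, 0, 120, 0, 0, 0, 0],
    [0.6, 0, 160, 0, 0, 0, 0],
    [0.6, 0, 200, 0, 0, 0, 0],
    [0.6, 0, 240, 0, 0, 0, 0],
    [0.6, 0, 280, 5, 0, 0, 0],
    [0.6, 0, 320, 10, 0, 0, 0]
  ]
}}

```text
time: 21.13
tcp_pos: [0.5234, 0.2934, 0.2015]
tcp_rot: [-0.0, 0.097, 0.995, 0.0]
force: [0.9, -1.1, 0.4]
width: 0.401
```

Call:
{"api": "move_arm", "payload": {
  "commands": [
    [0.6, -5, 40, 0, 0, 0, 0],
    [0.6, -9, 80, 0, 0, 0, 0],
    [0.6, -9, 110, 0, 0, 0, 0],
    [0.6, -9, 121, 0, 0, 0, 0],
    [0.6, -9, 121, 0, 0, 0, 0],
    [0.6, -9, 121, 0, 0, 0, 0],
    [0.6, -9, 121, 0, 0, 0, 0]
  ]
}}

```text
time: 21.72
tcp_pos: [0.5545, 0.4064, 0.2015]
tcp_rot: [-0.0, 0.097, 0.995, -0.001]
force: [0.0, 0.3, 0.2]
width: 0.401
```

```bash
python3 plan.py 555.7 406.9 11 169.1
```

```text
t 21.7 tcp [554.5 406.4 201.5] psi 168.9 tilt 0.1 w 0.401 F [0.  0.3 0.2] q7 [0.63 1.25 0.27]
[555.7 406.9  11.  169.1] -> [ -1.1   1.1 190.5] [-0.002 -0.    -0.004]
```

Call:
{"api": "move_arm", "payload": {
  "commands": [
    [0.6, -1, 1, 40, 0, 0, -0.004],
    [0.6, -1, 1, 80, 0, 0, -0.004],
    [0.6, -1, 1, 120, 0, 0, -0.004],
    [0.6, -1, 1, 155, 0, 0, -0.004],
    [0.6, -1, 1, 178, 0, 0, -0.004],
    [0.6, -1, 1, 190, 0, 0, -0.004],
    [0.6, -1, 1, 190, 0, 0, -0.004],
    [0.6, -1, 1, 190, 0, 0, -0.004]
  ]
}}

```text
time: 22.38
tcp_pos: [0.5559, 0.4078, 0.013]
tcp_rot: [0.0, 0.095, 0.995, 0.0]
force: [0.1, -0.4, 0.8]
width: 0.399
```

Call:
{"api": "move_arm", "payload": {
  "commands": [
    [1, 0, 0, 0, 0, 0, 0],
    [1, 0, 0, 0, 0, 0, 0],
    [1, 0, 0, 0, 0, 0, 0],
    [1, 0, 0, 0, 0, 0, 0],
    [1, 0, 0, 0, 0, 0, 0]
  ]
}}

```text
time: 22.8
tcp_pos: [0.5567, 0.4096, 0.0152]
tcp_rot: [0.002, 0.094, 0.996, 0.001]
force: [0.1, -0.7, 6.9]
width: 0.128
```

```bash
python3 plan.py 555.7 406.9 11 169.1
```

```text
t 22.8 tcp [556.7 409.6  15.2] psi 169.2 tilt 0.23 w 0.128 F [ 0.1 -0.7  6.9] q7 [0.8  0.99 0.17]
[555.7 406.9  11.  169.1] -> [ 0.4 -2.8  4.2] [0.002 0.003 0.001]
```

Call:
{"api": "move_arm", "payload": {
  "commands": [
    [1, 0, 0, -5, 0, 0, 0],
    [1, 0, 0, -15, 0, 0, 0],
    [1, 0, 0, -40, 0, 0, 0],
    [1, 0, 0, -70, 0, 0, 0],
    [1, 0, 0, -105, 0, 0, 0],
    [1, 0, 0, -140, 0, 0, 0],
    [1, 0, 0, -175, 0, 0, 0],
    [1, 0, 0, -185, 0, 0, 0]
  ]
}}

```text
time: 23.47
tcp_pos: [0.5564, 0.4115, 0.2049]
tcp_rot: [0.003, 0.094, 0.996, 0.003]
force: [0.3, 1.7, -1.1]
width: 0.125
```

Call:
{"api": "move_arm", "payload": {
  "commands": [
    [1, 0, -20, 0, 0, 0, 0],
    [1, 0, -55, 0, 0, 0, 0],
    [1, 0, -90, 0, 0, 0, 0],
    [1, 0, -125, 0, 0, 0, 0],
    [1, 0, -160, 0, 0, 0, 0],
    [1, 0, -190, 0, 0, 0, 0],
    [1, 0, -200, 0, 0, 0, 0],
    [1, 0, -200, 0, 0, 0, 0]
  ]
}}

```text
time: 24.13
tcp_pos: [0.5176, 0.2079, 0.1969]
tcp_rot: [-0.0, 0.097, 0.995, -0.002]
force: [-0.3, 0.2, -1.0]
width: 0.125
```

```bash
python3 -c "
from h import *
im,d,W=snap('scene','s7');snap('top','t7');cv2.imwrite('pics/s7c.png',cv2.resize(im[100:300,260:520],(780,600)))";python3 plan.py 628.2 7.7 200 169.1
```

```text
t 24.2 tcp [517.7 212.5 197.8] psi 169.2 tilt 0.06 w 0.127 F [-0.5  1.2 -2.3] q7 [0.55 1.11 0.48]
[628.2   7.7 200.  169.1] -> [-147.1 -180.3   -2.2] [0.001 0.001 0.001]
```

View pics/s7c.png

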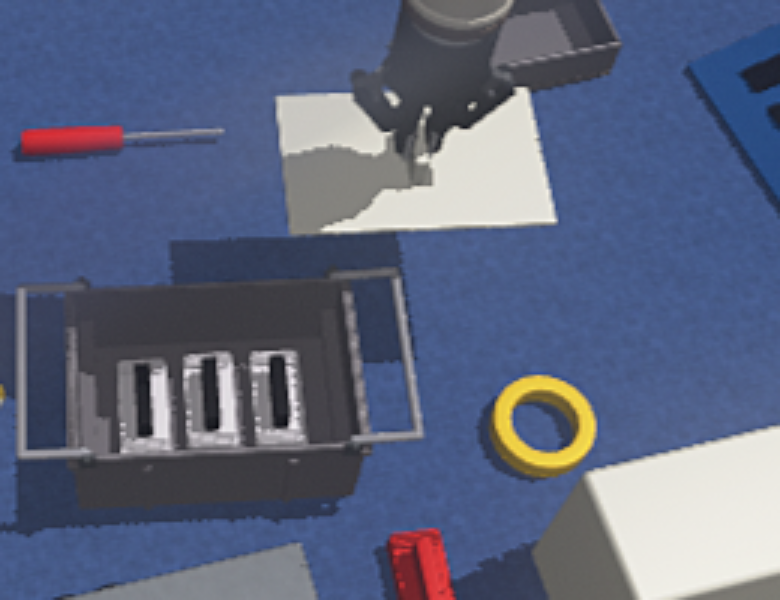

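```bash
cat > sheet.py <<'E'
from h import *
s=readout.get_state(); 
for n in("scene","top"):
    im,d,W=cloud(n)
    m=(d>0)&(W[...,2]>.15)&(W[...,2]<.23)&(im.min(-1)>90)
    k=cv2.connectedComponentsWithStats(m.astype(np.uint8));i=1+np.argmax(k[2][1:,4]);Q=W[k[1]==i]*1000
    A=np.c_[Q[:,:2]-Q[:,:2].mean(0),np.ones(len(Q))];co=np.linalg.lstsq(A,Q[:,2],rcond=None)[0]
    print(n,len(Q),"slope",co[:2].round(4),"z",co[2].round(1),cv2.minAreaRect(Q[:,:2].astype(np.float32)))
s=readout.get_state();print(s["tcp_pos"]*1000)
E
python3 sheet.py
```

```text
scene 6281 slope [-0.0494  0.0142] z 182.5 ((870.1759033203125, 379.59161376953125), (281.7984313964844, 110.81578063964844), 89.90283203125)
top 5253 slope [0.0667 0.0075] z 183.6 ((869.18408203125, 378.6306457519531), (111.7433090209961, 280.92999267578125), 0.312078058719635)
[517.45922975 214.13992678 197.83745008]
```

```bash
sed -i 's/(im.min(-1)>90)/(im.min(-1)>60)\&(np.hypot(W[...,0]-s["tcp_pos"][0],W[...,1]-s["tcp_pos"][1])<.145)/' sheet.py; python3 sheet.py
```

```text
scene 3412 slope [-0.0038  0.0026] z 188.9 ((516.3480834960938, 214.84934997558594), (221.15847778320312, 144.59474182128906), 79.21356964111328)
top 345 slope [0.0009 0.0081] z 188.9 ((470.5367126464844, 303.7198486328125), (84.95476531982422, 37.0756950378418), 52.0061149597168)
[517.2878313  214.18205174 197.58927772]
```

```bash
python3 - <<'E'
from h import *
for n,b in(("s7",(260,180,410,275)),("t7",(240,118,390,222))):
    f=np.load(f"/tmp/{n}.npz");W=f["W"].copy();W[f["d"]==0]=[0,0,-1]
    Q=W[b[1]:b[3],b[0]:b[2]].reshape(-1,3)*1000;a=np.radians(79.1);e=Q[:,:2]-[628.2,7.7]
    L=np.c_[e@[np.sin(a),-np.cos(a)],e@[np.cos(a),np.sin(a)],Q[:,2]]
    r=L[(L[:,2]>102)&(L[:,2]<112)&(abs(L[:,1])<70)&(abs(L[:,0])<95)]
    print(n,"x walls",[np.percentile(q,[2,50,98]).round(1) for q in(r[r[:,0]<0,0],r[r[:,0]>0,0])])
    r=L[(L[:,2]>102)&(L[:,2]<112)&(abs(L[:,0])<65)&(abs(L[:,1])<126)&(abs(L[:,1])>95)]
    print(n,"y walls",[np.percentile(q,[2,50,98]).round(1) for q in(r[r[:,1]<0,1],r[r[:,1]>0,1])])
E
python3 plan.py 628.4 7.5 185 169.1
```

```text
s7 x walls [array([-81.3, -77.6, -74.7]), array([73.7, 77.3, 80. ])]
s7 y walls [array([-123.2, -118.3, -113.7]), array([114.3, 118.6, 124.1])]
t7 x walls [array([-80.3, -78. , -74.6]), array([74.4, 76.6, 80.3])]
t7 y walls [array([-123.7, -118.9, -114.2]), array([113.7, 117.9, 123.4])]
t 24.4 tcp [517.3 214.2 197.6] psi 169.3 tilt 0.07 w 0.125 F [ 0.2  0.5 -1. ] q7 [0.55 1.11 0.48]
[628.4   7.5 185.  169.1] -> [-147.5 -182.5   12.4] [0.001 0.    0.004]
```

Call:
{"api": "move_arm", "payload": {
  "commands": [
    [1, -15, -20, 0, 0, 0, 0],
    [1, -40, -50, 0, 0, 0, 0],
    [1, -65, -80, 0, 0, 0, 0],
    [1, -90, -110, 3, 0, 0, 0.004],
    [1, -115, -142, 6, 0, 0, 0.004],
    [1, -135, -166, 10, 0, 0, 0.004],
    [1, -147, -182, 12, 0, 0, 0.004],
    [1, -147, -182, 12, 0, 0, 0.004]
  ]
}}

```text
time: 25.1
tcp_pos: [0.63, -0.0001, 0.1837]
tcp_rot: [-0.0, 0.1, 0.995, -0.001]
force: [-0.6, -0.5, -1.1]
width: 0.123
```

Call:
{"api": "move_arm", "payload": {
  "commands": [
    [1, 0, 0, 0, 0, 0, 0],
    [1, 0, 0, 10, 0, 0, 0],
    [1, 0, 0, 25, 0, 0, 0],
    [1, 0, 0, 35, 0, 0, 0],
    [1, 0, 0, 40, 0, 0, 0],
    [1, 0, 0, 40, 0, 0, 0],
    [1, 0, 0, 40, 0, 0, 0],
    [1, 0, 0, 40, 0, 0, 0]
  ]
}}

```text
time: 25.77
tcp_pos: [0.628, 0.0063, 0.1456]
tcp_rot: [0.0, 0.096, 0.995, 0.0]
force: [-0.6, -0.3, -1.1]
width: 0.128
```

```bash
sed -i 's/>.15)&/>.11)\&/' sheet.py; python3 sheet.py; python3 plan.py 628.4 7.5 72 169.1
```

```text
scene 3735 slope [ 0.0043 -0.0009] z 136.8 ((620.2322387695312, 7.656951904296875), (243.9674835205078, 156.44766235351562), 79.28411102294922)
top 2821 slope [ 0.0084 -0.0226] z 138.4 ((636.355712890625, 11.929176330566406), (233.46011352539062, 154.91246032714844), 79.05006408691406)
[628.22882383   6.00421737 145.97102493]
t 25.9 tcp [628.2   6.  146. ] psi 169.0 tilt 0.07 w 0.123 F [ 0.9  0.1 -2. ] q7 [0.66 1.1  0.83]
[628.4   7.5  72.  169.1] -> [ 0.2  1.5 74. ] [ 0.     0.001 -0.003]
```

Call:
{"api": "move_arm", "payload": {
  "commands": [
    [1, 0, 1.5, 8, 0, 0, -0.003],
    [1, 0, 1.5, 18, 0, 0, -0.003],
    [1, 0, 1.5, 28, 0, 0, -0.003],
    [1, 0, 1.5, 38, 0, 0, -0.003],
    [1, 0, 1.5, 48, 0, 0, -0.003],
    [1, 0, 1.5, 57, 0, 0, -0.003],
    [1, 0, 1.5, 65, 0, 0, -0.003],
    [1, 0, 1.5, 70, 0, 0, -0.003]
  ]
}}

```text
time: 26.53
tcp_pos: [0.6274, 0.0073, 0.0737]
tcp_rot: [-0.001, 0.095, 0.996, -0.0]
force: [0.1, -0.3, -2.5]
width: 0.128
```

Call:
{"api": "move_arm", "payload": {
  "commands": [
    [1, 0, 0, 2, 0, 0, 0],
    [1, 0, 0, 4, 0, 0, 0],
    [1, 0, 0, 4, 0, 0, 0],
    [1, 0, 0, 4, 0, 0, 0]
  ]
}}

```text
time: 26.87
tcp_pos: [0.6276, 0.0073, 0.0731]
tcp_rot: [-0.0, 0.095, 0.996, -0.001]
force: [-7.9, -2.6, 13.7]
width: 0.126
```

Call:
{"api": "move_arm", "payload": {
  "commands": [
    [0.7, 0, 0, -1, 0, 0, 0],
    [0.7, 0, 0, -1, 0, 0, 0],
    [0.7, 0, 0, -1, 0, 0, 0],
    [0.7, 0, 0, -30, 0, 0, 0],
    [0.7, 0, 0, -70, 0, 0, 0],
    [0.7, 0, 0, -110, 0, 0, 0],
    [0.7, 0, 0, -140, 0, 0, 0]
  ]
}}

```text
time: 27.45
tcp_pos: [0.6289, 0.008, 0.2142]
tcp_rot: [0.001, 0.094, 0.996, 0.001]
force: [1.0, -0.3, -0.1]
width: 0.296
```

Call:
{"api": "move_arm", "payload": {
  "commands": [
    [0.35, 40, -40, 0, 0, 0, 0],
    [0.35, 80, -80, 0, 0, 0, 0],
    [0.35, 120, -120, 0, 0, 0, 0],
    [0.35, 160, -160, 0, 0, 0, 0],
    [0.35, 160, -160, 0, 0, 0, 0],
    [0.35, 160, -160, 0, 0, 0, 0]
  ]
}}

```text
time: 27.95
tcp_pos: [0.4359, -0.1229, 0.2099]
tcp_rot: [-0.002, 0.097, 0.995, -0.001]
force: [-0.0, -0.3, 0.1]
width: 0.646
```

```bash
cat > sh2.py <<'E'
import sys; from h import *
im,d,W=snap("scene",sys.argv[1]);snap("top",sys.argv[1]+"t")
Q=W[d>0]*1000;C=im[d>0];a=np.radians(79.1);e=Q[:,:2]-[628.2,7.7]
L=np.c_[e@[np.sin(a),-np.cos(a)],e@[np.cos(a),np.sin(a)],Q[:,2]]
m=(abs(L[:,0])<73)&(abs(L[:,1])<113)&(L[:,2]>55)&(L[:,2]<72)&(C.min(-1)>(90 if len(sys.argv)<3 else int(sys.argv[2])));q=L[m]
co=np.linalg.lstsq(np.c_[q[:,:2],np.ones(len(q))],q[:,2],rcond=None)[0]
print(len(q),"slope",co[:2].round(4),"z",co[2].round(1),np.percentile(q,[.5,99.5],axis=0).round(1),cv2.minAreaRect(q[:,:2].astype(np.float32)))
r=L[(abs(L[:,0])<50)&(abs(L[:,1])<30)&(L[:,2]>80)&(L[:,2]<105)]; print("ridge",np.percentile(r,[2,50,98],axis=0).round(1))
E
python3 sh2.py s8; python3 -c "
import cv2
im=cv2.imread('pics/s8.png');cv2.imwrite('pics/s8c.png',cv2.resize(im[110:290,210:450],(800,600)))"
python3 plan.py 425.4 -195.4 180 180
```

```text
3593 slope [ 0.0038 -0.0003] z 63.1 [[ -70.9 -109.5   57. ]
 [  54.2  111.4   68.9]] ((-8.53873062133789, -0.1273040771484375), (225.67848205566406, 128.0035400390625), 89.8120346069336)
ridge [[-28.1  -6.2  82. ]
 [  2.7  -0.8  94.8]
 [ 26.5   5.7  98.9]]
t 28.1 tcp [ 437.5 -122.9  210.6] psi 168.8 tilt 0.23 w 0.651 F [ 0.2  0.1 -0.1] q7 [0.41 1.03 1.21]
[ 425.4 -195.4  180.   180. ] -> [ -2.3 -73.3  30.8] [-0.003 -0.003 -0.196]
```

View pics/s8c.png

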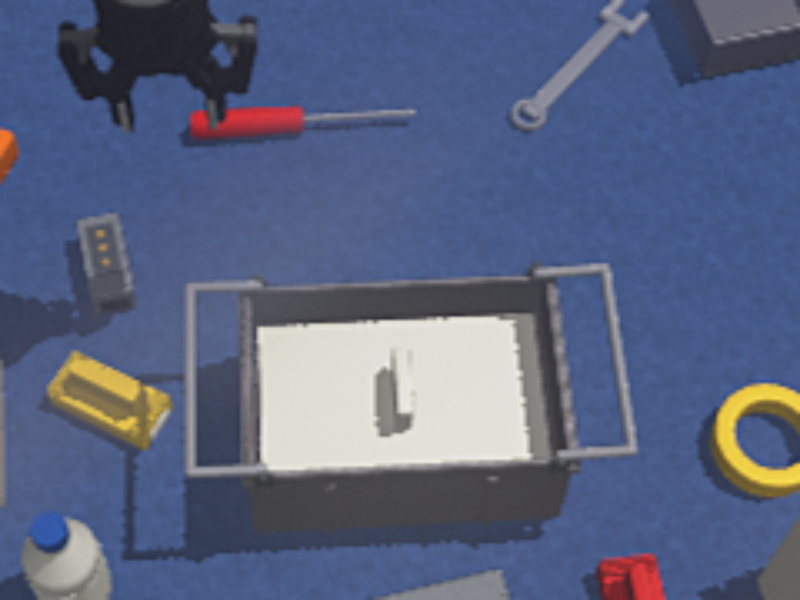

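The sheet lies level in the tote (slope 0.004, top at 63 mm). Now I fetch the control module at crop (105,262).

Call:
{"api": "move_arm", "payload": {
  "commands": [
    [0.35, -2, -40, 0, 0, 0, -0.12],
    [0.35, -2, -73, 15, 0, 0, -0.196],
    [0.35, -2, -73, 31, 0, 0, -0.196],
    [0.35, -2, -73, 31, 0, 0, -0.196],
    [0.35, -2, -73, 31, 0, 0, -0.196]
  ]
}}

```text
time: 28.47
tcp_pos: [0.4295, -0.1905, 0.1801]
tcp_rot: [0.0, -0.003, 1.0, 0.001]
force: [-0.5, 0.2, -0.3]
width: 0.65
```

```bash
python3 -c "
from h import *
fins('s8t',dict(ctl=(376,228,405,278)),(.02,.05))"; python3 plan.py 425.4 -195.4 8 180
```

```text
ctl (array([0., 0.]), array([0., 0.]), 0.0, 0, np.float64(nan))
t 28.5 tcp [ 429.5 -190.5  180.1] psi -179.6 tilt 0.13 w 0.65 F [-0.5  0.2 -0.3] q7 [0.52 1.   1.46]
[ 425.4 -195.4    8.   180. ] -> [  4.1  -5.3 172.1] [0.002 0.    0.007]
  return _methods._mean(a, axis=axis, dtype=dtype,
  ret = ret.dtype.type(ret / rcount)
```

Call:
{"api": "move_arm", "payload": {
  "commands": [
    [0.35, 4, -5, 40, 0, 0, 0.007],
    [0.35, 4, -5, 80, 0, 0, 0.007],
    [0.35, 4, -5, 115, 0, 0, 0.007],
    [0.35, 4, -5, 145, 0, 0, 0.007],
    [0.35, 4, -5, 163, 0, 0, 0.007],
    [0.35, 4, -5, 172, 0, 0, 0.007],
    [0.35, 4, -5, 172, 0, 0, 0.007],
    [0.35, 4, -5, 172, 0, 0, 0.007]
  ]
}}

```text
time: 29.13
tcp_pos: [0.4266, -0.1958, 0.0094]
tcp_rot: [0.001, -0.001, 1.0, -0.0]
force: [0.1, -0.7, 0.2]
width: 0.651
```

Call:
{"api": "move_arm", "payload": {
  "commands": [
    [1, 0, 0, 0, 0, 0, 0],
    [1, 0, 0, 0, 0, 0, 0],
    [1, 0, 0, 0, 0, 0, 0],
    [1, 0, 0, 0, 0, 0, 0],
    [1, 0, 0, 0, 0, 0, 0]
  ]
}}

```text
time: 29.55
tcp_pos: [0.4267, -0.1969, 0.0102]
tcp_rot: [0.002, 0.0, 1.0, -0.001]
force: [0.5, 1.1, 5.6]
width: 0.407
```

Call:
{"api": "move_arm", "payload": {
  "commands": [
    [1, 0, 0, -15, 0, 0, 0],
    [1, 0, 0, -45, 0, 0, 0],
    [1, 0, 0, -80, 0, 0, 0],
    [1, 0, 0, -120, 0, 0, 0],
    [1, 0, 0, -160, 0, 0, 0],
    [1, 0, 0, -180, 0, 0, 0],
    [1, 0, 0, -180, 0, 0, 0]
  ]
}}

```text
time: 30.13
tcp_pos: [0.4281, -0.1978, 0.1935]
tcp_rot: [0.004, 0.001, 1.0, -0.003]
force: [1.3, -0.2, -1.4]
width: 0.407
```

```bash
python3 plan.py 617.8 -46.3 187 169
```

```text
t 30.1 tcp [ 428.1 -197.8  193.5] psi 179.9 tilt 0.53 w 0.407 F [ 1.3 -0.2 -1.4] q7 [0.5  1.01 1.49]
[617.8 -46.3 187.  169. ] -> [-189.5  151.8    6.9] [-0.005  0.008  0.191]
```

Call:
{"api": "move_arm", "payload": {
  "commands": [
    [1, -24, 19, 0, 0, 0, 0.03],
    [1, -50, 40, 0, 0, 0, 0.07],
    [1, -80, 64, 0, 0, 0, 0.11],
    [1, -110, 88, 0, 0, 0, 0.15],
    [1, -140, 112, 2, 0, 0, 0.19],
    [1, -170, 136, 5, 0, 0, 0.191],
    [1, -189, 151, 7, 0, 0, 0.191],
    [1, -189, 151, 7, 0, 0, 0.191]
  ]
}}

```text
time: 30.8
tcp_pos: [0.6168, -0.0398, 0.1811]
tcp_rot: [0.001, 0.093, 0.996, 0.002]
force: [0.8, 0.6, -1.7]
width: 0.407
```

Call:
{"api": "move_arm", "payload": {
  "commands": [
    [1, 0, 0, 0, 0, 0, 0],
    [1, 0, 0, 15, 0, 0, 0],
    [1, 0, 0, 35, 0, 0, 0],
    [1, 0, 0, 50, 0, 0, 0],
    [1, 0, 0, 50, 0, 0, 0],
    [1, 0, 0, 50, 0, 0, 0]
  ]
}}

```text
time: 31.3
tcp_pos: [0.6124, -0.0473, 0.1299]
tcp_rot: [-0.002, 0.096, 0.995, -0.0]
force: [0.2, -0.3, -1.7]
width: 0.408
```

```bash
python3 plan.py 617.8 -46.3 73 169
```

```text
t 31.3 tcp [612.4 -47.3 129.9] psi 168.9 tilt 0.18 w 0.408 F [ 0.2 -0.3 -1.7] q7 [0.66 1.06 0.9 ]
[617.8 -46.3  73.  169. ] -> [-5.2  2.1 56.8] [-0.001 -0.003 -0.001]
```

Call:
{"api": "move_arm", "payload": {
  "commands": [
    [1, -5, 1, 12, 0, 0, 0],
    [1, -5, 1, 26, 0, 0, 0],
    [1, -5, 1, 38, 0, 0, 0],
    [1, -5, 1, 48, 0, 0, 0],
    [1, -5, 1, 54, 0, 0, 0],
    [1, -5, 1, 58, 0, 0, 0],
    [1, -5, 1, 58, 0, 0, 0],
    [1, -5, 1, 58, 0, 0, 0]
  ]
}}

```text
time: 31.97
tcp_pos: [0.6194, -0.0455, 0.0734]
tcp_rot: [0.0, 0.096, 0.995, 0.0]
force: [0.8, -0.2, -1.7]
width: 0.405
```

Call:
{"api": "move_arm", "payload": {
  "commands": [
    [0.36, 0, 0, 0, 0, 0, 0],
    [0.36, 0, 0, 0, 0, 0, 0],
    [0.36, 0, 0, 0, 0, 0, 0],
    [0.36, 0, 0, -25, 0, 0, 0],
    [0.36, 0, 0, -65, 0, 0, 0],
    [0.36, 0, 0, -105, 0, 0, 0],
    [0.36, 0, 0, -140, 0, 0, 0]
  ]
}}

```text
time: 32.55
tcp_pos: [0.6194, -0.0454, 0.2156]
tcp_rot: [0.0, 0.095, 0.995, 0.0]
force: [0.6, 0.4, -0.4]
width: 0.639
```

Call:
{"api": "move_arm", "payload": {
  "commands": [
    [0.6, 40, -20, 0, 0, 0, 0],
    [0.6, 80, -40, 0, 0, 0, 0],
    [0.6, 120, -60, 0, 0, 0, 0],
    [0.6, 160, -80, 0, 0, 0, 0],
    [0.6, 160, -80, 0, 0, 0, 0],
    [0.6, 160, -80, 0, 0, 0, 0]
  ]
}}

```text
time: 33.05
tcp_pos: [0.443, -0.096, 0.2126]
tcp_rot: [-0.002, 0.097, 0.995, -0.002]
force: [0.5, 0.3, 0.0]
width: 0.402
```

```bash
python3 sh2.py s9; python3 -c "
from h import *
im=cv2.imread('pics/s9.png');cv2.imwrite('pics/s9c.png',cv2.resize(im[110:290,210:450],(800,600)))
f=np.load('/tmp/s9.npz');Q=f['W'][f['d']>0]*1000;a=np.radians(79.1);e=Q[:,:2]-[628.2,7.7]
L=np.c_[e@[np.sin(a),-np.cos(a)],e@[np.cos(a),np.sin(a)],Q[:,2]]
r=L[(abs(L[:,0])<65)&(L[:,1]<-20)&(L[:,1]>-100)&(L[:,2]>84)&(L[:,2]<105)];print('ctl',len(r),np.median(r[:,2]),cv2.minAreaRect(r[:,:2].astype(np.float32)))
for s in(1,-1):
    r=L[(abs(L[:,0])<60)&(L[:,1]*s>140)&(L[:,1]*s<175)&(L[:,2]>90)&(L[:,2]<130)];print('bar',np.median(r,0))
"
python3 plan.py
```

```text
3129 slope [0.0015 0.0005] z 63.0 [[ -71.  -109.4   57.2]
 [  54.4  111.6   68.7]] ((-8.327545166015625, 0.0133209228515625), (225.79579162597656, 128.8317108154297), 89.8606185913086)
ridge [[-27.5  -6.3  84. ]
 [  1.2  -0.6  94. ]
 [ 27.    5.6  98.5]]
ctl 423 93.36450678421349 ((-1.9278564453125, -53.45267868041992), (35.4850959777832, 83.78044128417969), 87.77179718017578)
bar [  1.32414861 159.58797059 121.42338784]
bar [   2.7905415  -159.42656548  120.58976642]
t 33.1 tcp [447.5 -94.7 213.9] psi 168.9 tilt 0.13 w 0.399 F [-0.3  0.6  0.3] q7 [0.39 1.02 1.16]
```

View pics/s9c.png

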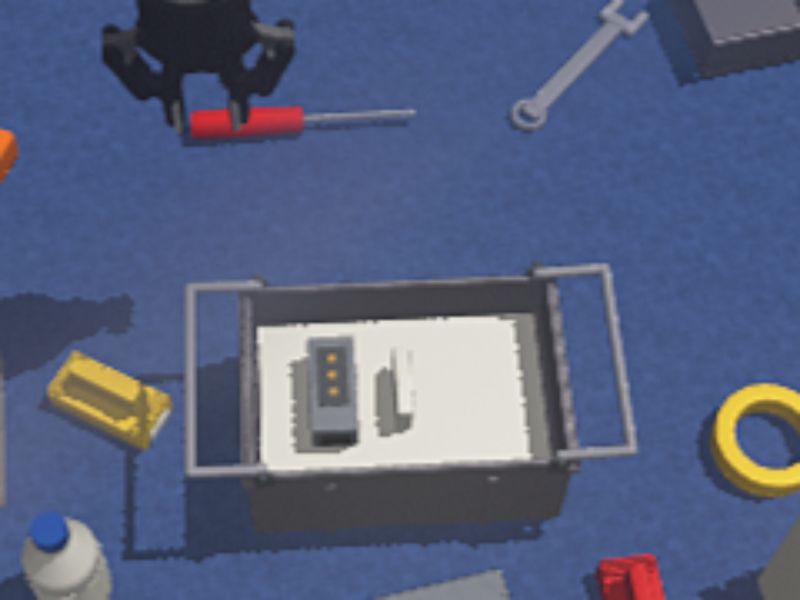

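The control module stands on the sheet at crop (333,390), its top at 93 mm. Both bails are still out, so I swing them in, starting with the right one.

```bash
python3 plan.py 598 -149.4 180 169
python3 - <<'E'
import numpy as np
t=np.radians(np.linspace(177.6,0,16)); y0,z0=52*np.cos(t[0]),52*np.sin(t[0])
print([(round(float(52*np.cos(a)-y0),1),round(float(-(52*np.sin(a)-z0)),1)) for a in t])
E
```

```text
t 33.1 tcp [447.5 -94.7 213.9] psi 168.9 tilt 0.13 w 0.399 F [-0.3  0.6  0.3] q7 [0.39 1.02 1.16]
[ 598.  -149.4  180.   169. ] -> [-158.2  -24.8   34.2] [-0.001  0.002 -0.001]
[(0.0, -0.0), (1.6, -10.6), (5.2, -20.7), (10.9, -29.8), (18.4, -37.5), (27.2, -43.6), (37.1, -47.7), (47.7, -49.6), (58.4, -49.4), (68.8, -47.0), (78.6, -42.5), (87.2, -36.1), (94.3, -28.0), (99.6, -18.7), (102.8, -8.5), (104.0, 2.2)]
```

Call:
{"api": "move_arm", "payload": {
  "commands": [
    [0.6, -40, -6, 0, 0, 0, 0],
    [0.6, -80, -12, 0, 0, 0, 0],
    [0.6, -120, -18, 0, 0, 0, 0],
    [0.6, -150, -24, 20, 0, 0, 0],
    [0.6, -158, -25, 34, 0, 0, 0],
    [0.6, -158, -25, 34, 0, 0, 0],
    [0.6, -158, -25, 34, 0, 0, 0],
    [0.6, -158, -25, 34, 0, 0, 0]
  ]
}}

```text
time: 33.82
tcp_pos: [0.5977, -0.1465, 0.1797]
tcp_rot: [0.0, 0.095, 0.996, 0.001]
force: [-0.1, 0.3, 0.8]
width: 0.4
```

```bash
python3 plan.py 598 -149.4 107 169
```

```text
t 33.8 tcp [ 597.7 -146.5  179.7] psi 169.1 tilt 0.07 w 0.4 F [-0.1  0.3  0.8] q7 [0.61 1.13 1.11]
[ 598.  -149.4  107.   169. ] -> [-0.8 -2.9 72.7] [0.001 0.    0.003]
```

Call:
{"api": "move_arm", "payload": {
  "commands": [
    [0.6, -1, -3, 35, 0, 0, 0],
    [0.6, -1, -3, 60, 0, 0, 0],
    [0.6, -1, -3, 73, 0, 0, 0],
    [0.6, -1, -3, 73, 0, 0, 0],
    [1, -1, -3, 73, 0, 0, 0],
    [1, -1, -3, 73, 0, 0, 0],
    [1, -1, -3, 73, 0, 0, 0],
    [1, -1, -3, 73, 0, 0, 0]
  ]
}}

```text
time: 34.48
tcp_pos: [0.5992, -0.1495, 0.1085]
tcp_rot: [0.002, 0.095, 0.995, 0.001]
force: [-0.0, 5.5, 3.4]
width: 0.063
```

Call:
{"api": "move_arm", "payload": {
  "commands": [
    [1, 0, 2, -11, 0, 0, 0],
    [1, 0, 5, -21, 0, 0, 0],
    [1, 0, 11, -30, 0, 0, 0],
    [1, 0, 18, -37, 0, 0, 0],
    [1, 0, 27, -44, 0, 0, 0],
    [1, 0, 37, -48, 0, 0, 0],
    [1, 0, 48, -50, 0, 0, 0],
    [1, 0, 58, -49, 0, 0, 0]
  ]
}}

```text
time: 35.15
tcp_pos: [0.6092, -0.0995, 0.1605]
tcp_rot: [0.001, 0.098, 0.995, -0.005]
force: [-12.4, -0.1, 31.8]
width: 0.06
```

Call:
{"api": "move_arm", "payload": {
  "commands": [
    [1, 0, 11, 2, 0, 0, 0],
    [1, 0, 20, 7, 0, 0, 0],
    [1, 0, 29, 13, 0, 0, 0],
    [1, 0, 36, 21, 0, 0, 0],
    [1, 0, 42, 30, 0, 0, 0],
    [1, 0, 45, 40, 0, 0, 0],
    [1, 0, 46, 52, 0, 0, 0],
    [1, 0, 46, 52, 0, 0, 0]
  ]
}}

```text
time: 35.82
tcp_pos: [0.6187, -0.0473, 0.103]
tcp_rot: [0.001, 0.095, 0.995, 0.001]
force: [5.7, 5.1, -1.7]
width: 0.06
```

```bash
python3 plan.py 617.7 -47.3 105 169
```

```text
t 35.8 tcp [618.7 -47.3 103. ] psi 169.1 tilt 0.21 w 0.06 F [ 5.7  5.1 -1.7] q7 [0.69 1.02 0.89]
[617.7 -47.3 105.  169. ] -> [ 1.  -0.2 -2. ] [0.003 0.002 0.001]
```

Bar down. I release it, lift and hover over the left bar.

Call:
{"api": "move_arm", "payload": {
  "commands": [
    [0.6, 0, 0, 0, 0, 0, 0],
    [0.6, 0, 0, 0, 0, 0, 0],
    [0.6, 0, 0, 0, 0, 0, 0],
    [0.6, 0, 0, -20, 0, 0, 0],
    [0.6, 0, 0, -50, 0, 0, 0],
    [0.6, 0, 0, -85, 0, 0, 0],
    [0.6, 0, 20, -100, 0, 0, 0],
    [0.6, 0, 60, -100, 0, 0, 0]
  ]
}}

```text
time: 36.48
tcp_pos: [0.6311, 0.002, 0.2063]
tcp_rot: [0.002, 0.101, 0.995, -0.002]
force: [1.6, -0.4, -0.4]
width: 0.399
```

Call:
{"api": "move_arm", "payload": {
  "commands": [
    [0.6, 0, 40, 0, 0, 0, 0],
    [0.6, 0, 80, 0, 0, 0, 0],
    [0.6, 0, 120, 0, 0, 0, 0],
    [0.6, 0, 150, 0, 0, 0, 0],
    [0.6, 0, 156, 20, 0, 0, 0],
    [0.6, 0, 156, 25, 0, 0, 0],
    [0.6, 0, 156, 25, 0, 0, 0],
    [0.6, 0, 156, 25, 0, 0, 0]
  ]
}}

```text
time: 37.15
tcp_pos: [0.6584, 0.1598, 0.1772]
tcp_rot: [-0.001, 0.097, 0.995, -0.001]
force: [0.1, 0.1, 0.1]
width: 0.401
```

```bash
python3 plan.py 658.4 164.8 107 169
```

```text
t 37.1 tcp [658.4 159.8 177.2] psi 168.9 tilt 0.18 w 0.401 F [0.1 0.1 0.1] q7 [0.64 1.21 0.65]
[658.4 164.8 107.  169. ] -> [ 0.8  5.1 70.2] [-0.003 -0.002 -0.002]
```

Call:
{"api": "move_arm", "payload": {
  "commands": [
    [0.6, 1, 5, 35, 0, 0, 0],
    [0.6, 1, 5, 58, 0, 0, 0],
    [0.6, 1, 5, 70, 0, 0, 0],
    [0.6, 1, 5, 70, 0, 0, 0],
    [1, 1, 5, 70, 0, 0, 0],
    [1, 1, 5, 70, 0, 0, 0],
    [1, 1, 5, 70, 0, 0, 0],
    [1, 1, 5, 70, 0, 0, 0]
  ]
}}

```text
time: 37.82
tcp_pos: [0.6594, 0.165, 0.1097]
tcp_rot: [0.001, 0.097, 0.995, -0.002]
force: [-1.3, -4.4, -0.0]
width: 0.061
```

Call:
{"api": "move_arm", "payload": {
  "commands": [
    [1, 0, -2, -11, 0, 0, 0],
    [1, 0, -5, -21, 0, 0, 0],
    [1, 0, -11, -30, 0, 0, 0],
    [1, 0, -18, -37, 0, 0, 0],
    [1, 0, -27, -44, 0, 0, 0],
    [1, 0, -37, -48, 0, 0, 0],
    [1, 0, -48, -50, 0, 0, 0],
    [1, 0, -58, -49, 0, 0, 0]
  ]
}}

```text
time: 38.48
tcp_pos: [0.6498, 0.1171, 0.1634]
tcp_rot: [0.004, 0.094, 0.996, 0.005]
force: [-2.1, 7.5, -2.1]
width: 0.058
```

Call:
{"api": "move_arm", "payload": {
  "commands": [
    [1, 0, -11, 2, 0, 0, 0],
    [1, 0, -20, 7, 0, 0, 0],
    [1, 0, -29, 13, 0, 0, 0],
    [1, 0, -36, 21, 0, 0, 0],
    [1, 0, -42, 30, 0, 0, 0],
    [1, 0, -45, 40, 0, 0, 0],
    [1, 0, -46, 52, 0, 0, 0],
    [1, 0, -46, 52, 0, 0, 0]
  ]
}}

```text
time: 39.15
tcp_pos: [0.6391, 0.063, 0.1054]
tcp_rot: [0.0, 0.097, 0.995, -0.001]
force: [-4.1, -5.3, 1.3]
width: 0.058
```

Call:
{"api": "move_arm", "payload": {
  "commands": [
    [0.6, 0, 0, 0, 0, 0, 0],
    [0.6, 0, 0, 0, 0, 0, 0],
    [0.6, 0, 0, 0, 0, 0, 0],
    [0.6, 0, 0, -20, 0, 0, 0],
    [0.6, 0, 0, -50, 0, 0, 0],
    [0.6, 0, 0, -85, 0, 0, 0],
    [0.6, 0, 0, -120, 0, 0, 0],
    [0.6, 0, 0, -140, 0, 0, 0]
  ]
}}

```text
time: 39.82
tcp_pos: [0.6397, 0.0678, 0.2499]
tcp_rot: [0.002, 0.095, 0.995, 0.001]
force: [1.1, -0.3, 0.5]
width: 0.401
```

Call:
{"api": "move_arm", "payload": {
  "commands": [
    [0.6, 40, -40, 0, 0, 0, 0],
    [0.6, 80, -80, 0, 0, 0, 0],
    [0.6, 120, -120, 0, 0, 0, 0],
    [0.6, 160, -160, 0, 0, 0, 0],
    [0.6, 160, -200, 0, 0, 0, 0],
    [0.6, 160, -240, 0, 0, 0, 0],
    [0.6, 160, -280, 0, 0, 0, 0],
    [0.6, 160, -280, 0, 0, 0, 0]
  ]
}}

```text
time: 40.48
tcp_pos: [0.428, -0.1771, 0.2458]
tcp_rot: [0.0, 0.095, 0.996, -0.001]
force: [0.1, -0.9, -0.4]
width: 0.402
```

```bash
cat > bar.py <<'E'
import sys; from h import *
im,d,W=snap('scene',sys.argv[1]);snap('top',sys.argv[1]+'t');cv2.imwrite(f'pics/{sys.argv[1]}c.png',cv2.resize(im[110:290,180:450],(780,520)))
Q=W[d>0]*1000;a=np.radians(79.1);e=Q[:,:2]-[628.2,7.7]
L=np.c_[e@[np.sin(a),-np.cos(a)],e@[np.cos(a),np.sin(a)],Q[:,2]]
r=L[(abs(L[:,0])<65)&(L[:,1]<-20)&(L[:,1]>-100)&(L[:,2]>88)&(L[:,2]<105)];print('ctl',len(r),np.median(r[:,2]),cv2.minAreaRect(r[:,:2].astype(np.float32)))
for s in(1,-1):
    r=L[(abs(L[:,0])<60)&(L[:,1]*s>30)&(L[:,1]*s<90)&(L[:,2]>108)&(L[:,2]<150)];print('bar',len(r),np.median(r,0))
E
python3 bar.py s10; python3 plan.py 539 -397 230 173 539 -397 230 -7;python3 - <<'E'
from h import *
f=np.load("/tmp/s10t.npz");W=f["W"].copy();W[f["d"]==0]=[0,0,-1]
print("tray",rect(W,(420,175,515,248),.035,.055),"bar",rect(W,(420,175,515,248),.075,.12))
E
```

```text
ctl 319 92.9362135779812 ((-2.7530517578125, -53.43707275390625), (35.46355438232422, 79.92921447753906), 87.76390075683594)
bar 140 [  2.76729265  56.05478607 118.57264288]
bar 136 [  3.61018076 -55.58041445 118.57522085]
t 40.6 tcp [ 426.2 -183.8  244.9] psi 168.4 tilt 0.17 w 0.401 F [0.6 0.6 0.3] q7 [0.35 1.09 1.39]
[ 539. -397.  230.  173.] -> [-153.6 -186.    15.2] [-0.003 -0.002 -0.081]
[ 539. -397.  230.   -7.] -> [-153.6 -186.    15.2] [-2.00e-03  4.00e-03  3.06e+00]
tray (array([0., 0.]), array([0., 0.]), 0.0, 0, np.float64(nan)) bar (array([0., 0.]), array([0., 0.]), 0.0, 0, np.float64(nan))
  return _methods._mean(a, axis=axis, dtype=dtype,
  ret = ret.dtype.type(ret / rcount)
```

View pics/s10c.png

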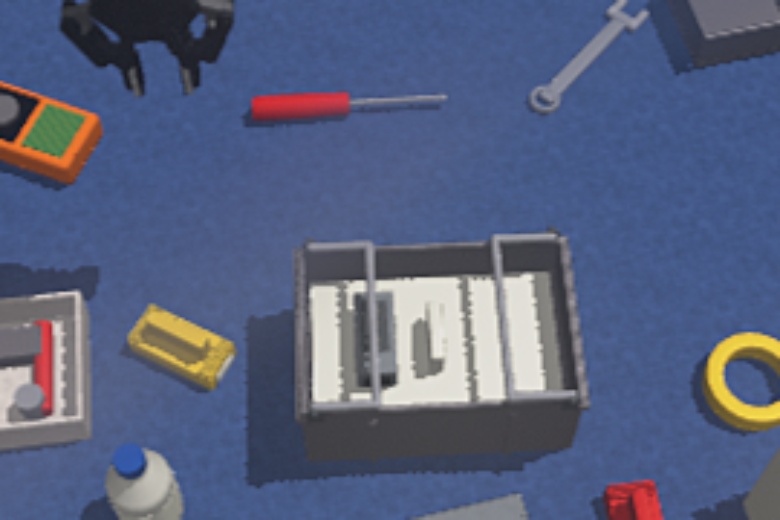

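Both bails are in (bar tops at 118.6 mm). Next is the tray.

Call:
{"api": "move_arm", "payload": {
  "commands": [
    [0.6, -26, -31, 0, 0, 0, -0.081],
    [0.6, -52, -62, 5, 0, 0, -0.081],
    [0.6, -78, -94, 10, 0, 0, -0.081],
    [0.6, -104, -126, 20, 0, 0, -0.081],
    [0.6, -130, -157, 40, 0, 0, -0.081],
    [0.6, -154, -186, 55, 0, 0, -0.081],
    [0.6, -154, -186, 55, 0, 0, -0.081],
    [0.6, -154, -186, 55, 0, 0, -0.081]
  ]
}}

```text
time: 41.25
tcp_pos: [0.545, -0.3892, 0.1875]
tcp_rot: [-0.001, 0.057, 0.998, 0.002]
force: [-0.2, 0.4, 1.0]
width: 0.4
```

```bash
python3 plan.py 539.3 -397 71 173
python3 - <<'E'
from h import *
f=np.load("/tmp/s10.npz");Q=f["W"][f["d"]>0]*1000; Q=Q[(abs(Q[:,0]-540)<130)&(abs(Q[:,1]+397)<110)]
for lo,hi in((38,52),(85,105)):
    q=Q[(Q[:,2]>lo)&(Q[:,2]<hi)];print(len(q),cv2.minAreaRect(q[:,:2].astype(np.float32)),np.median(q[:,2]))
E
```

```text
t 41.2 tcp [ 545.  -389.2  187.5] psi 173.5 tilt 0.24 w 0.4 F [-0.2  0.4  1. ] q7 [0.64 1.22 1.58]
[ 539.3 -397.    71.   173. ] -> [  4.6  -8.8 116.5] [ 0.004 -0.002  0.009]
592 ((537.31982421875, -396.92913818359375), (192.57901000976562, 134.77203369140625), 83.11934661865234) 43.554642455693184
212 ((538.6062622070312, -396.1521301269531), (16.81733512878418, 81.39192962646484), 82.28541564941406) 93.99156763998894
```

Call:
{"api": "move_arm", "payload": {
  "commands": [
    [0.6, 4, -8, 0, 0, 0, 0.005],
    [0.6, 4, -8, 30, 0, 0, 0.005],
    [0.6, 4, -8, 65, 0, 0, 0.005],
    [0.6, 4, -8, 92, 0, 0, 0.005],
    [0.6, 4, -8, 110, 0, 0, 0.005],
    [0.6, 4, -8, 117, 0, 0, 0.005],
    [0.6, 4, -8, 117, 0, 0, 0.005],
    [0.6, 4, -8, 117, 0, 0, 0.005]
  ]
}}

```text
time: 41.92
tcp_pos: [0.5408, -0.3957, 0.0752]
tcp_rot: [0.001, 0.057, 0.998, -0.0]
force: [0.9, -0.2, 0.3]
width: 0.397
```

Call:
{"api": "move_arm", "payload": {
  "commands": [
    [1, 0, 0, 0, 0, 0, 0],
    [1, 0, 0, 0, 0, 0, 0],
    [1, 0, 0, 0, 0, 0, 0],
    [1, 0, 0, 0, 0, 0, 0],
    [1, 0, 0, 0, 0, 0, 0],
    [1, 0, 0, -6, 0, 0, 0],
    [1, 0, 0, -16, 0, 0, 0],
    [1, 0, 0, -30, 0, 0, 0]
  ]
}}

```text
time: 42.58
tcp_pos: [0.5389, -0.3956, 0.1031]
tcp_rot: [-0.001, 0.058, 0.998, 0.001]
force: [0.8, -0.0, -3.1]
width: 0.17
```

Call:
{"api": "move_arm", "payload": {
  "commands": [
    [1, 0, 0, -25, 0, 0, 0],
    [1, 0, 0, -55, 0, 0, 0],
    [1, 0, 0, -90, 0, 0, 0],
    [1, 0, 0, -125, 0, 0, 0],
    [1, 0, 0, -155, 0, 0, 0],
    [1, 0, 0, -170, 0, 0, 0],
    [1, 0, 0, -170, 0, 0, 0],
    [1, 0, 0, -170, 0, 0, 0]
  ]
}}

```text
time: 43.25
tcp_pos: [0.5399, -0.396, 0.2735]
tcp_rot: [0.0, 0.058, 0.998, -0.0]
force: [-1.2, 0.2, -3.4]
width: 0.171
```

```bash
python3 plan.py 628.2 7.7 265 169.1
```

```text
t 43.2 tcp [ 539.9 -396.   273.5] psi 173.4 tilt 0.06 w 0.171 F [-1.2  0.2 -3.4] q7 [0.58 1.35 1.64]
[628.2   7.7 265.  169.1] -> [-41.1 411.2   8.1] [-0.001  0.     0.075]
```

Call:
{"api": "move_arm", "payload": {
  "commands": [
    [1, -1, 12, 0, 0, 0, 0],
    [1, -4, 38, 0, 0, 0, 0],
    [1, -6, 65, 0, 0, 0, 0],
    [1, -9, 95, 0, 0, 0, 0],
    [1, -12, 125, 0, 0, 0, 0],
    [1, -15, 155, 0, 0, 0, 0],
    [1, -18, 185, 0, 0, 0, 0],
    [1, -21, 215, 0, 0, 0, 0]
  ]
}}

```text
time: 43.92
tcp_pos: [0.5841, -0.1824, 0.2705]
tcp_rot: [-0.002, 0.057, 0.998, 0.001]
force: [0.3, 0.2, -2.9]
width: 0.174
```

Call:
{"api": "move_arm", "payload": {
  "commands": [
    [1, -3, 30, 0, 0, 0, 0],
    [1, -6, 60, 0, 0, 0, 0.02],
    [1, -9, 90, 0, 0, 0, 0.04],
    [1, -12, 120, 0, 0, 0, 0.06],
    [1, -15, 150, 2, 0, 0, 0.075],
    [1, -18, 180, 4, 0, 0, 0.075],
    [1, -20, 196, 8, 0, 0, 0.075],
    [1, -20, 196, 8, 0, 0, 0.075]
  ]
}}

```text
time: 44.58
tcp_pos: [0.6259, 0.0149, 0.2625]
tcp_rot: [-0.002, 0.091, 0.996, 0.002]
force: [-0.4, 0.2, -2.2]
width: 0.174
```

Call:
{"api": "move_arm", "payload": {
  "commands": [
    [1, 0, 0, 10, 0, 0, 0],
    [1, 0, 0, 25, 0, 0, 0],
    [1, 0, 0, 35, 0, 0, 0],
    [1, 0, 0, 40, 0, 0, 0],
    [1, 0, 0, 40, 0, 0, 0],
    [1, 0, 0, 40, 0, 0, 0]
  ]
}}

```text
time: 45.08
tcp_pos: [0.6278, 0.0065, 0.2245]
tcp_rot: [-0.001, 0.096, 0.995, 0.0]
force: [-0.2, 0.5, -2.8]
width: 0.168
```

```bash
python3 plan.py 628.2 7.7 192 169.1
python3 - <<'E'
from h import *
im,d,W=snap("scene","s11");Q=W[d>0]*1000;a=np.radians(79.1);e=Q[:,:2]-[628.2,7.7]
L=np.c_[e@[np.sin(a),-np.cos(a)],e@[np.cos(a),np.sin(a)],Q[:,2]]
for z in range(140,210,10):
    q=L[(abs(L[:,0])<95)&(abs(L[:,1])<125)&(L[:,2]>z)&(L[:,2]<z+10)]
    if len(q)>30: print(z,len(q),cv2.minAreaRect(q[:,:2].astype(np.float32)))
cv2.imwrite('pics/s11c.png',cv2.resize(im[90:300,180:450],(780,600)))
E
```

```text
t 45.1 tcp [627.8   6.5 224.5] psi 169.0 tilt 0.07 w 0.168 F [-0.2  0.5 -2.8] q7 [0.57 1.22 0.89]
[628.2   7.7 192.  169.1] -> [-0.2  1.2 32.5] [-0.    -0.001 -0.002]
140 158 ((-3.6859054565429688, 1.2405929565429688), (185.57073974609375, 129.56265258789062), 89.70085144042969)
150 1509 ((-1.8404769897460938, -1.1620101928710938), (130.2714080810547, 189.33987426757812), 0.02265089936554432)
160 538 ((-2.2041854858398438, -1.6275482177734375), (130.05625915527344, 187.67672729492188), 0.08469367027282715)
170 748 ((-1.6738967895507812, -0.319976806640625), (188.6439666748047, 130.38485717773438), 89.72505950927734)
180 340 ((-2.825023651123047, -1.0618667602539062), (187.76466369628906, 131.12220764160156), 89.80696868896484)
190 384 ((-3.3647918701171875, -0.7290802001953125), (190.60272216796875, 133.0882568359375), 89.58641815185547)
```

View pics/s11c.png

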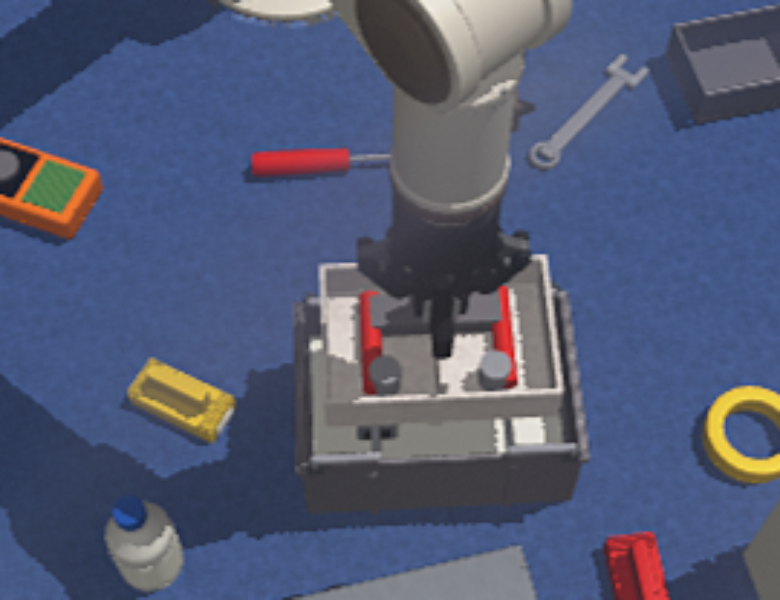

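The tray hangs centred (2 mm off) and square over the tote. Lowering it.

Call:
{"api": "move_arm", "payload": {
  "commands": [
    [1, -2, 1, 6, 0, 0, 0],
    [1, -2, 1, 13, 0, 0, 0],
    [1, -2, 1, 20, 0, 0, 0],
    [1, -2, 1, 26, 0, 0, 0],
    [1, -2, 1, 30, 0, 0, 0],
    [1, -2, 1, 32, 0, 0, 0],
    [1, -2, 1, 33, 0, 0, 0],
    [1, -2, 1, 33, 0, 0, 0]
  ]
}}

```text
time: 45.8
tcp_pos: [0.6299, 0.0081, 0.1949]
tcp_rot: [-0.0, 0.095, 0.995, -0.001]
force: [-8.9, -2.4, 16.1]
width: 0.168
```

```bash
python3 plan.py
```

```text
t 45.8 tcp [629.9   8.1 194.9] psi 169.1 tilt 0.12 w 0.168 F [-8.9 -2.4 16.1] q7 [0.6  1.17 0.87]
```

Contact at 195 mm with 16 N. I ease up slightly, release and retreat.

Call:
{"api": "move_arm", "payload": {
  "commands": [
    [1, 0, 0, -3, 0, 0, 0],
    [1, 0, 0, -3, 0, 0, 0],
    [0.6, 0, 0, -3, 0, 0, 0],
    [0.6, 0, 0, -3, 0, 0, 0],
    [0.6, 0, 0, -3, 0, 0, 0],
    [0.6, 0, 0, -3, 0, 0, 0],
    [0.6, 0, 0, -30, 0, 0, 0],
    [0.6, 0, 0, -65, 0, 0, 0]
  ]
}}

```text
time: 46.47
tcp_pos: [0.6283, 0.0073, 0.2547]
tcp_rot: [-0.003, 0.095, 0.995, -0.0]
force: [-0.3, -0.1, -0.1]
width: 0.402
```

Call:
{"api": "move_arm", "payload": {
  "commands": [
    [0.6, 0, 0, -30, 0, 0, 0],
    [0.6, 30, -20, -50, 0, 0, 0],
    [0.6, 70, -40, -50, 0, 0, 0],
    [0.6, 110, -60, -50, 0, 0, 0],
    [0.6, 150, -80, -50, 0, 0, 0],
    [0.6, 180, -100, -50, 0, 0, 0],
    [0.6, 180, -100, -50, 0, 0, 0],
    [0.6, 180, -100, -50, 0, 0, 0]
  ]
}}

```text
time: 47.13
tcp_pos: [0.4316, -0.0582, 0.3064]
tcp_rot: [-0.001, 0.097, 0.995, -0.003]
force: [0.1, 1.6, -0.8]
width: 0.397
```

```bash
python3 - <<'E'
from h import *
im,d,W=snap("scene","s12");snap("top","t12");Q=W[d>0]*1000;a=np.radians(79.1);e=Q[:,:2]-[628.2,7.7]
L=np.c_[e@[np.sin(a),-np.cos(a)],e@[np.cos(a),np.sin(a)],Q[:,2]]
q=L[(abs(L[:,0])<75)&(abs(L[:,1])<105)&(L[:,2]>156)&(L[:,2]<170)]
print("tray rim z med",np.median(q[:,2]),cv2.minAreaRect(q[:,:2].astype(np.float32)))
for n,m in(("x-",L[:,0]<-55),("x+",L[:,0]>55),("y-",L[:,1]<-85),("y+",L[:,1]>85)):
    k=L[m&(abs(L[:,0])<75)&(abs(L[:,1])<105)&(L[:,2]>156)&(L[:,2]<175)];print(n,len(k),np.percentile(k[:,2],85).round(1))
q=L[(abs(L[:,0])<75)&(abs(L[:,1])<30)&(L[:,2]>205)&(L[:,2]<225)];print("bar",np.median(q[:,2]),cv2.minAreaRect(q[:,:2].astype(np.float32)))
cv2.imwrite('pics/s12c.png',cv2.resize(im[110:290,180:450],(780,520)))
E
python3 plan.py
```

```text
tray rim z med 162.82971461374984 ((-1.6160888671875, 1.4009017944335938), (190.34030151367188, 133.5546112060547), 89.84487915039062)
x- 222 165.1
x+ 258 165.1
y- 100 166.2
y+ 127 165.3
bar 213.55745552148346 ((0.10428237915039062, 1.185795783996582), (79.52162170410156, 16.044342041015625), 0.1147591844201088)
t 47.2 tcp [434.9 -57.  307.7] psi 168.9 tilt 0.15 w 0.4 F [ 1.1  0.5 -0.1] q7 [0.13 1.18 1.33]
```

View pics/s12c.png

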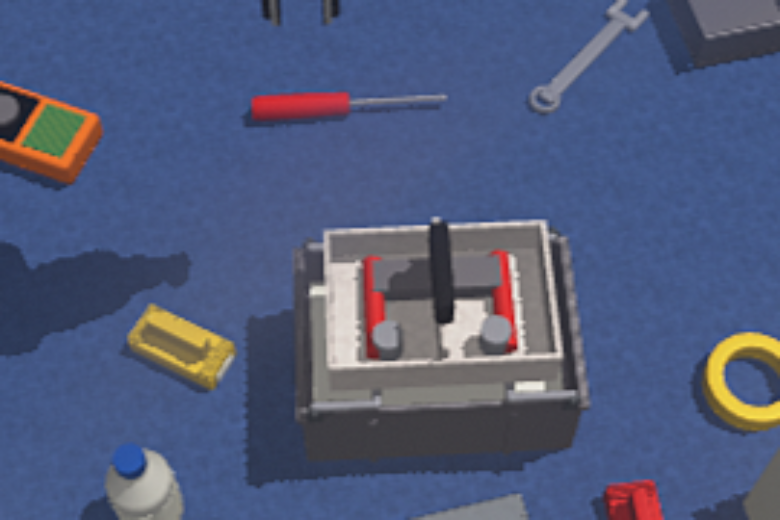

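The tray is level (bar top 213.6 mm, so its underside is at about 119 mm), centred and square. The arm is clear, so I hand in.

```bash
python3 -c "
from rig import finish_job
print(finish_job())"
```

```text
the job is handed in; nothing more can be done
None
```

The job is finished and handed in at about 47 s of the 208 s allowed; `finish_job` reports no verdict.

I swung both bails out, stood the three power modules on the tote floor and laid the sheet on the ledges. The one control module present went on the sheet. I then swung both bails in and set the tray on them.

What the last measurements showed:

| Item | When checked | Result |
|---|---|---|
| Power modules | before the sheet went on | upright, fin tops at 55 mm, centres within 6 mm of x = 0 |
| Sheet | after the control module was set | top at 63 mm, slope under 0.002 |
| Control module | after both bails were in | upright, top at 93 mm |
| Bails | before the tray went on | both level, bar tops at 118.6 mm |
| Tray | just before hand-in | about 2 mm off centre, square within 0.01 rad, underside about 119 mm |

- **Not seen at the end:** the sheet hid the power modules, and the tray hid most of the sheet, control module and bails. I did not check those again before hand-in.
- **Other objects:** the meter, tape, bottle and both look-alikes appeared unmoved in the pictures, though I did not measure them again. The gripper was clear of everything.
- **Small disagreements:** the two cameras differed by 1–2 mm. The sheet and tray touched down 1–3 mm higher than planned, with about 14 to 16 N of force on the tool, but the camera heights after release were as expected.

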